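# Lower the slide warmer's cover

### The arm

A 6-joint arm with a two-finger parallel gripper is mounted at the origin on the work surface. World frame = base frame: x ahead of the robot, y to its left, z up, the work surface at z = 0. Lengths are in m, angles in degrees, forces in N, time in s.
With the tool pointing down it reaches from about 0.375 to 0.9 m from the base axis. Payload 3.1 kg.
Tool frame: the origin (TCP) lies on the centre line of the jaws, within the pads' length; the fingertips stand 17 mm ahead of it and the grasp point (between the pads) lies 2 mm behind it; z points along the fingers, y is the line along which they close (so a half turn about z gives the same grasp; the last joint's range is limited). The gripper opens to 87 mm and grips with 3 to 60 N. Pads are 19 mm wide; open, the fingers measure 117 mm over their backs; the gripper's body (75 mm by 190 mm) begins 51 mm behind the grasp point.
Start: joints at [-87.462, 30.224, 82.088, -0, 67.689, -10.227], TCP at [0.138, -0.61, 0.207] pointing down, gripper open.
Joint ranges: [-176.69, 176.69], [-43.24, 126.21], [12.49, 139.97], [-82, 262], [0, 151.66], [-163.58, 163.58]. Speed limits (degrees/s): [159.86, 159.86, 180, 180, 180, 180].

### API

Orientations are given as a 3x3 rotation matrix whose columns are the frame's x, y, z axes.
In Python, from rig import bot, imaging, finder gives the robot as it stands. The module is installed in compiled form; this text tells all that it offers.
- The arm moves only by the tool play_rows, never from a script. Its argument "motion" is a list that holds one entry, the list of rows, each a list of 6 numbers: the shift along the tool's x, y, z in m, then the turn, a rotation vector about the tool's x, y, z in degrees. In form: [[[dx, dy, dz, wx, wy, wz], ...]]. A call has 1 to 8 rows; each row is the pose to reach, as a shift and turn from the pose commanded when the call began, along the tool's axes at that moment; what a row does not reach only later rows make up. A row lasts 1/12 s, in which the tool goes at most 41.7 mm and 7.16 degrees, less where a joint would pass 70% of its speed; a pose out of reach is approached as far as the arm can. A call with a gripper value outside its range is refused whole. "fingers" is the finger opening in m, from 0 to 0.087, set as the call begins (left out, the last holds). The fingers move at their own pace and stop on an object; the grip force is fixed at half the most. Time passes only in rows, so rows that repeat a pose let the fingers close. It gives the time, the measured TCP pose, the force, the opening and the grip force at its end, in the units of the state.
- bot.read_state(): the state, without advancing time (a new reading comes with each control period).
- imaging.capture(name): name is "scene" or "top" or "wrist"; returns a dict with "frame" (384x512x3 uint8, red, green, blue), "camera_matrix" (3x3 intrinsics, pixels), "R" (3x3) and "t" (3): a world point X has camera coordinates R X + t. Camera axes: x right, y down, z forward; pixel columns grow to the right and rows downward; lengths in m; the calibration is good to about 2 mm. A picture is of the moment at which its call begins. There is no depth.
- bot.hand_in(): hands the job in; it is judged then, once.
Trained networks look in the newest picture that a camera, given by its name, has taken for a name from the list of things; names that differ only in an ending like _2 or _b are one class to them, and where a whole thing is asked for, a point or a joint stands for the part that bears it (a point fixed in the world has none). Each returns a list of dicts, best first, with "confidence" (0 to 1); they miss things now and then, are a little off and sometimes report something else, mostly with a low value. They report only what shows in the picture. A call takes as long as a camera call.
- finder.recognise(camera, name): "at" ([x, y, z] in m, in world coordinates, good to about 4 mm: the middle of the surface that is visible of it).
- finder.outline_of(camera, name): "pixels" (384x512 bool, what is visible of it).
The state is a dict: "time_s": time; "joint_positions": joint angles; "qvel": joint speeds; "tau": joint torques, N m; "position": TCP position; "tcp_rot": TCP orientation; "force": force on the tool from outside, world axes, zero at the start; "moment": the same for the moment, N m; "opening": opening from 0.0 (shut) to 1.0 (fully open); "grasp_force": force on a finger pad.
Only numpy, scipy, OpenCV 4.12 (cv2) and the standard library are available. Lean on these libraries where they do the work, as an engineer would, in place of code of your own. Each camera call takes 0.05 s, during which the arm holds its last target. There are 200 camera calls.

### The job

Close the slide warmer without jolting the slides: tip its open cover forward until it starts to fall, catch it on a finger while it is still steep, and lower it on that finger, slowly and all the way, until it is fully shut - it must not drop or slam, not even the last bit. Push and support the cover gently, never pinch or grip it, and leave the other things on the bench where they are. Finish clear of everything.

Things in the scene. Friction and masses are not known exactly. Their poses are not given: they have to be found in the camera images.
- warmer: White bench slide warmer, fixed to the bench, 160 (x) x 220 (y) x 90 mm high with a sunken plate of glass slides under its cover. Origin: centre of the underside (housing spans x -65 to +95, y +-110 mm). x points from its front (display, buttons; roughly facing the robot) to its back (hinge), z up.
- cover (a joint): Cover angle, rad: 0 shut (level), 1.57 upright, 1.75 stop leaning back. It starts open, leaning slightly back (1.6 to 1.75), and stays or sinks back to the stop: the hinge has slight friction and damping. Pushed forward to about 1.4 it goes on falling by itself, gathering speed to 1.3-2 rad/s if not caught (1 to 2 s from 1.4 down to 0.7). Mass about 0.3 kg; at the lip it weighs 1 to 2 N.
- hinge (a point): Middle of the hinge axis, at x = +70, y = 0, z = 92 mm of the warmer; the axis runs along the warmer's y. The cover (grey skin, aluminium underside) is a flat sheet 190 mm wide, 9 mm thick; it reaches 165 mm from the axis, the last 30 mm being a lip 120 mm wide. Its underside plane passes through the axis.
- lip (a point): Middle of the cover's free edge, on its underside, 165 mm from the hinge axis. At joint angle q it is 165*cos(q) mm from the axis towards the warmer's front and 165*sin(q) mm above it. Shut, the lip stands out 30 mm in front of the housing at a height of 92 mm, so a slanting finger can stay under it to the very end.
- reagent_bottle: Amber bottle with a blue cap, 56 mm across, 115 mm high, loose, beside the warmer. Origin: centre of its underside. Leave alone.
- slide_box: Closed slide box, blue with white top, 87 x 62 x 38 mm, loose, beside the warmer. Origin: centre of its underside. Leave alone.
- staining_jar: Open white staining jar, 60 mm across, 85 mm high, loose, beside the warmer. Origin: centre of its underside. Leave alone.

How it is judged:
By the outcome, as a careful person would: the job done as asked, in the order asked, and still so for the second after the job is handed in, with the robot touching nothing.
It also fails if it takes over 54 s, if anything falls off the work surface, if the arm or the gripper's body presses on something with over 40 N, if the wrist force passes 120 N, or if a joint passes its speed limit or range.

## Working session

There is one attempt and no reset: what is moved stays moved. The work goes in short steps, Python scripts to look and compute and a tool call to move; the robot and the scene stay as the last step left them, time stands still between calls to the robot, and variables do not carry over. Pictures are saved under pics/ and viewed, at most 12 in all, crops included, and the job is handed in when it is done.

Besides the shell and the picture viewer there is one more tool, called after "Request:" as name(argument=value, ...) on one line, values as JSON. play_rows: Moves the arm, as the interface text tells. Its arguments: {"type":"object","properties":{"motion":{"type":"array"},"fingers":{"type":"number"}},"required":["motion"]}

```bash
mkdir -p pics
python3 - <<'E'
from rig import bot,imaging,finder
import cv2,numpy as np
s=bot.read_state();print(s)
ims=[]
for c in ["scene","top"]:
    d=imaging.capture(c);cv2.imwrite(f"pics/{c}0.png",d["frame"][:,:,::-1])
    print(c,d["camera_matrix"].tolist(),np.round(d["R"],4).tolist(),d["t"])
    for n in ["warmer","cover","hinge","lip","reagent_bottle","slide_box","staining_jar"]:
        print(c,n,[(np.round(r["at"],3).tolist(),round(r["confidence"],2)) for r in finder.recognise(c,n)[:2]])
E
```

```text
{'time_s': 0.0, 'joint_positions': array([-8.74635923e+01,  3.02771371e+01,  8.21564658e+01, -1.92367029e-03,
        6.76892010e+01, -1.02290132e+01]), 'qvel': array([-0.07142698,  0.085638  , -0.06081981, -0.03882257,  0.00017367,
       -0.03319513]), 'tau': array([ 1.86822158e-04, -4.40044320e+01, -1.76592261e+01,  6.32551708e-02,
        5.81339083e-02, -1.68843071e-04]), 'position': array([ 0.13806611, -0.60877385,  0.20639084]), 'tcp_rot': array([[ 9.75280084e-01,  2.20972266e-01, -1.25881836e-04],
       [ 2.20972025e-01, -9.75277799e-01,  2.13985456e-03],
       [ 3.50078751e-04, -2.11477390e-03, -9.99997703e-01]]), 'force': array([-0.01352601,  0.55717469,  0.86033498]), 'moment': array([-0.07427103, -0.02652279, -0.00698953]), 'grasp_force': 0.0, 'opening': 1.001850943981459}
scene [[463.0863593777556, 0.0, 251.44443205388353], [0.0, 463.0863593777556, 189.78530560474124], [0.0, 0.0, 1.0]] [[-0.2095, 0.9777, -0.0131], [0.668, 0.1333, -0.7322], [-0.7141, -0.1621, -0.681]] [ 0.10856776 -0.36879061  1.42136642]
scene warmer [([0.68, 0.055, 0.129], 0.81), ([0.682, 0.061, 0.178
[... 226 characters left out ...]
e slide_box [([0.633, -0.177, 0.042], 0.85)]
scene staining_jar [([0.754, -0.109, 0.064], 0.68)]
top [[391.5115579715722, 0.0, 254.1138910036424], [0.0, 391.5115579715722, 184.5903989997224], [0.0, 0.0, 1.0]] [[-0.0252, -0.9994, 0.0223], [-0.9953, 0.023, -0.0937], [0.0931, -0.0246, -0.9954]] [0.03774583 0.64244175 0.79181147]
top warmer [([0.627, 0.045, 0.086], 0.63)]
top cover [([0.68, 0.057, 0.194], 0.86)]
top hinge [([0.681, 0.054, 0.195], 0.7), ([0.583, 0.216, 0.082], 0.65)]
top lip [([0.682, 0.057, 0.197], 0.97)]
top reagent_bottle [([0.581, 0.216, 0.081], 0.66)]
top slide_box [([0.624, -0.18, 0.038], 0.74)]
top staining_jar [([0.747, -0.115, 0.05], 0.87), ([0.681, 0.059, 0.195], 0.15)]
```

View pics/scene0.png

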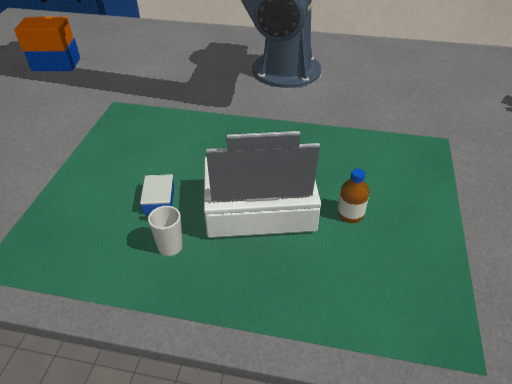

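View pics/top0.png

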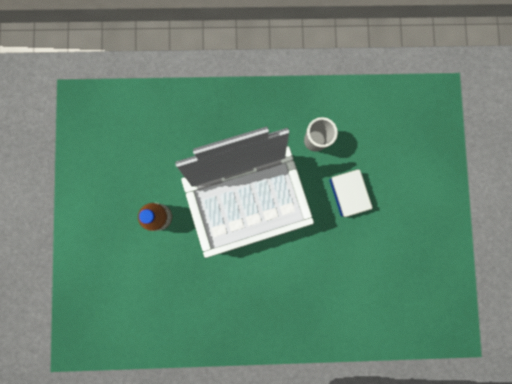

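The scene camera looks from behind the warmer: cover at about (262,165), bottle (353,200), jar (167,230), box (158,195). In the top view the warmer's front edge runs (207,254)-(312,221), with the lip at about (232,143). I'll enlarge the top view for corner fitting.

Run:
```python
import cv2
a=cv2.imread("pics/top0.png")[115:265,165:325];cv2.imwrite("pics/topc.png",cv2.resize(a,(640,600),interpolation=cv2.INTER_CUBIC))
a=cv2.imread("pics/scene0.png")[120:240,190:330];cv2.imwrite("pics/scc.png",cv2.resize(a,(700,600),interpolation=cv2.INTER_CUBIC))
```

```text
(no output)
```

View pics/topc.png

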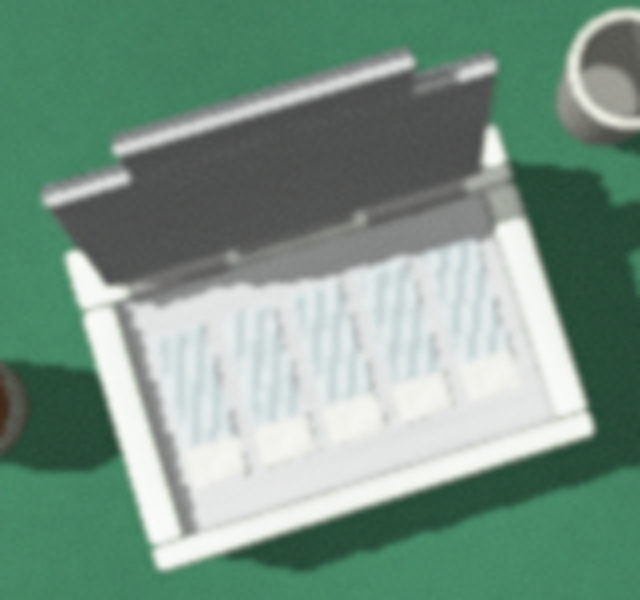

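View pics/scc.png

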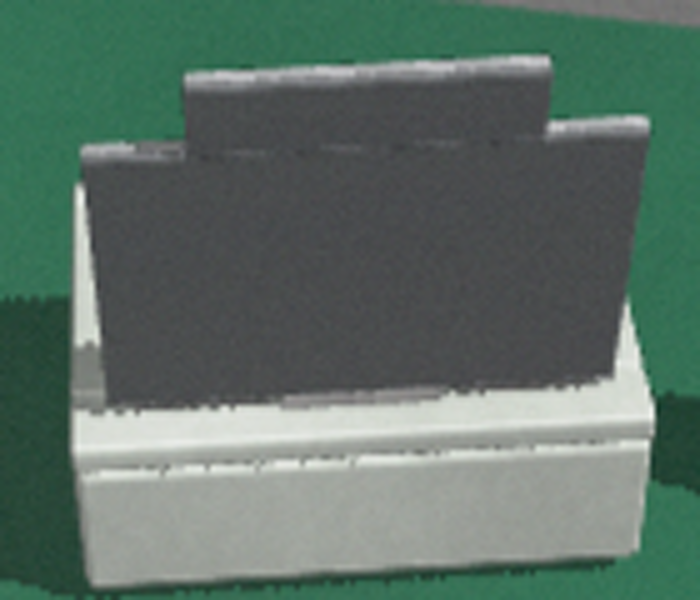

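The enlarged views show the lip's underside corners at top crop (118,152) and (412,66), and at scene crop (185,73) and (550,57). The housing corners are also clear. I'll fit the pose to these points.

```bash
cat > h.py <<'E'
from rig import bot,imaging,finder
import numpy as np
from scipy.optimize import least_squares
def proj(d,X):
    c=d["R"]@X+d["t"];p=d["camera_matrix"]@c;return p[:2]/p[2]
def local(P,x,y):   # warmer local -> world
    c,s=np.cos(P[2]),np.sin(P[2]);return np.array([P[0]+c*P_(x)-s*y,P[1]+s*P_(x)+c*y])
P_=lambda v:v
def w(P,p): xy=local(P,p[0],p[1]);return np.array([xy[0],xy[1],p[2]])
def cov(q,r,y,off=0): # off = towards skin
    return np.array([.07-r*np.cos(q)+off*np.sin(q),y,.092+r*np.sin(q)+off*np.cos(q)])
E
python3 - <<'E'
from h import *
T=imaging.capture("top");S=imaging.capture("scene")
t=lambda u,v:(165+(u+.5)/4-.5,115+(v+.5)/4-.5)
s=lambda u,v:(190+(u+.5)/5-.5,120+(v+.5)/5-.5)
obs=[(T,(.165,.06),t(118,152)),(T,(.165,-.06),t(412,66)),(S,(.165,-.06),s(185,73)),(S,(.165,.06),s(550,57)),
(T,(-.065,.11,.09),t(156,567)),(T,(-.065,-.11,.09),t(593,432)),(T,(.095,.11,.09),t(68,255)),(T,(.095,-.11,.09),t(495,128)),
(S,(.095,-.11,0),s(92,587)),(S,(.095,.11,0),s(640,552)),(S,(.095,-.11,.09),s(75,455)),(S,(.095,.11,.09),s(653,437))]
f=lambda v:np.concatenate([proj(d,w(v,p if len(p)==3 else cov(v[3],*p)))-uv for d,p,uv in obs])
r=least_squares(f,[.61,.045,.2,1.65],loss="soft_l1")
print(r.x,np.degrees(r.x[2]));print(r.fun if 0 else np.round(f(r.x).reshape(-1,2),1).tolist())
for n,c in [("lip",cov(r.x[3],.165,0)),("hinge",cov(0,0,0)),("front",(-.065,0,.09)),("shutlip",cov(0,.165,0))]: print(n,w(r.x,c))
E
```

```text
[0.59283685 0.03411369 0.2687436  1.74294091] 15.39787407190784
[[0.1, 1.1], [1.6, 0.6], [0.1, 2.8], [1.3, 2.7], [0.3, 0.8], [0.7, 0.9], [-0.8, -1.2], [0.6, -1.4], [-0.2, 4.0], [0.3, 5.2], [-0.5, -1.5], [1.8, -3.8]]
lip [0.68757347 0.06020472 0.25456125]
hinge [0.66032421 0.05270011 0.092     ]
front [0.53017    0.01685487 0.09      ]
shutlip [0.50124685 0.00888926 0.092     ]
```

Run:
```python
from h import *
T=imaging.capture("top");S=imaging.capture("scene")
t=lambda u,v:(165+(u+.5)/4-.5,115+(v+.5)/4-.5)
s=lambda u,v:(190+(u+.5)/5-.5,120+(v+.5)/5-.5)
obs=[(T,(.165,.06),t(118,152)),(T,(.165,-.06),t(412,66)),(T,(.135,.095),t(45,205)),(T,(.135,-.095),t(496,72)),
(S,(.165,-.06),s(185,73)),(S,(.165,.06),s(550,57)),(S,(.135,-.095),s(82,147)),(S,(.135,.095),s(649,118)),
(T,(-.065,.11,.09),t(156,567)),(T,(-.065,-.11,.09),t(593,432)),(T,(.095,.11,.09),t(68,255)),(T,(.095,-.11,.09),t(495,128))]
for free in (0,1):
    def f(v):
        return np.concatenate([proj(d,w(v,p if len(p)==3 else cov(v[3],*p))+ (np.r_[0,0,0] if d is T else v[4:7]*free))-uv for d,p,uv in obs])
    r=least_squares(f,[.61,.045,.2,1.65,0,0,0],loss="soft_l1")
    print(r.x,np.degrees(r.x[2]));print(np.round(f(r.x).reshape(-1,2),1).tolist())
    for n,c in [("lip",cov(r.x[3],.165,0)),("hinge",cov(0,0,0)),("shutlip",cov(0,.165,0))]: print(n,w(r.x,c).round(4))
```

```text
[0.59340094 0.03432908 0.26975017 1.7361517  0.         0.
 0.        ] 15.45554617705284
[[0.1, 1.4], [1.6, 0.9], [0.5, 0.5], [1.0, 0.3], [0.2, 2.5], [1.3, 2.4], [0.5, 1.4], [0.9, 1.9], [0.2, 0.5], [0.6, 0.5], [-0.9, -1.4], [0.4, -1.7]]
lip [0.687  0.0602 0.2547]
hinge [0.6609 0.053  0.092 ]
shutlip [0.5018 0.009  0.092 ]
[ 5.92498244e-01  3.47162765e-02  2.71159868e-01  1.75215527e+00
 -6.64577417e-03 -3.35188824e-03  4.09404187e-04] 15.536316032141306
[[-0.7, 0.5], [0.8, -0.1], [-0.1, -0.1], [0.3, -0.4], [-0.3, 0.6], [0.4, 0.4], [0.1, -0.8], [-0.2, -0.3], [0.1, 1.1], [0.4, 0.9], [-1.2, -0.8], [0.1, -1.3]]
lip [0.6886 0.0614 0.2543]
hinge [0.6599 0.0535 0.092 ]
shutlip [0.501  0.0093 0.092 ]
```

```bash
cat >> h.py <<'E'
from scipy.spatial.transform import Rotation as Ro
P=np.array([.593,.0345,.270])
B=np.array([np.cos(P[2]),np.sin(P[2]),0]);Y=np.array([-B[1],B[0],0]);K=np.array([0,0,1.])
def rot(th):
    t=np.radians(th);z=B*np.sin(t)-K*np.cos(t);n=B*np.cos(t)+K*np.sin(t);return np.c_[Y,n,z]
def delta(p0,R0,p1,R1): return np.r_[R0.T@(p1-p0),Ro.from_matrix(R0.T@R1).as_rotvec(degrees=True)]
def pose(th,G,s,q):  # lip underside edge on front pad, s m ahead of TCP
    R=rot(th);L=w(P,cov(q,.165,0));return L-s*R[:,2]+R[:,1]*G/2,R
def inw(p): d=p-w(P,(.07,0,.092));return np.round([-d@B*1e3,d@Y*1e3,d[2]*1e3],1) # mm front of axis, y, above axis
def show(full=0):
    s=bot.read_state();R=s["tcp_rot"]
    th=np.degrees(np.arctan2(R[:,2]@B,-R[2,2]))
    print("t%.2f"%s["time_s"],"tcp",s["position"].round(4),"rel",inw(s["position"]),"th%.1f"%th,"xaxis.B/K",(R[:,0]@B).round(3),R[2,0].round(3),"F",s["force"].round(2),"op",round(s["opening"]*87,1),"gf",s["grasp_force"],"j",s["joint_positions"].round(1));return s
E
python3 - <<'E'
from h import *
s=show()
print(delta(s["position"],s["tcp_rot"],w(P,(.07,0,.092+.30)),rot(0)).round(3))
E
```

```text
t1.00 tcp [ 0.1381 -0.6095  0.2074] rel [ 680.2 -499.4  115.4] th0.0 xaxis.B/K 0.999 0.0 F [ 0.06 -0.21  0.79] op 86.9 gf 0.0 j [-87.5  30.2  82.1   0.   67.7 -10.2]
[ 6.5600e-01 -5.3100e-01 -1.8500e-01  2.0000e-03  1.0000e-03 -9.2705e+01]
```

Request:
play_rows(motion=[[[0.04,-0.03,-0.03,0,0,-7],[0.08,-0.06,-0.06,0,0,-14],[0.11,-0.09,-0.09,0,0,-21],[0.14,-0.115,-0.11,0,0,-28],[0.17,-0.14,-0.12,0,0,-35],[0.2,-0.165,-0.13,0,0,-42],[0.23,-0.19,-0.14,0,0,-49],[0.26,-0.21,-0.15,0,0,-56]]], fingers=0.05)

```text
time_s: 1.67
position: [0.3236, -0.3718, 0.3485]
tcp_rot: [[0.357, 0.934, 0.001], [0.934, -0.357, -0.001], [-0.0, 0.001, -1.0]]
force: [0.9, 0.0, -1.1]
opening: 0.588
grasp_force: 0.0
```

Run:
```python
from h import *
s=show()
print(delta(s["position"],s["tcp_rot"],w(P,(.07,0,.092+.30)),rot(0)).round(3))
```

```text
t1.67 tcp [ 0.3236 -0.3718  0.3485] rel [ 438.  -319.7  256.5] th0.0 xaxis.B/K 0.593 -0.0 F [ 0.93  0.04 -1.1 ] op 51.1 gf 0.0 j [-62.   11.2  89.    0.   79.7 -41.1]
[ 5.1700e-01  1.6300e-01 -4.4000e-02  3.1000e-02  4.1000e-02 -3.6401e+01]
```

Request:
play_rows(motion=[[[0.035,0.01,-0.01,0,0,-5],[0.07,0.02,-0.02,0,0,-10],[0.105,0.03,-0.03,0,0,-15],[0.14,0.04,-0.04,0,0,-20],[0.175,0.05,-0.045,0,0,-25],[0.21,0.06,-0.045,0,0,-30],[0.245,0.07,-0.045,0,0,-34],[0.28,0.08,-0.045,0,0,-36.4]]])

```text
time_s: 2.33
position: [0.4997, -0.1398, 0.3929]
tcp_rot: [[-0.265, 0.964, 0.001], [0.964, 0.265, -0.001], [-0.001, 0.001, -1.0]]
force: [1.7, -0.8, 0.3]
opening: 0.578
grasp_force: 0.0
```

Run:
```python
from h import *
s=show()
print(delta(s["position"],s["tcp_rot"],w(P,(.07+.03,0,.092+.30)),rot(0)).round(3))
```

```text
t2.33 tcp [ 0.4997 -0.1398  0.3929] rel [ 206.4 -143.2  300.9] th0.0 xaxis.B/K 0.002 -0.001 F [ 1.67 -0.84  0.33] op 50.3 gf 0.0 j [-28.   12.   81.2  -0.   86.7 -43.3]
[ 0.144  0.236  0.001  0.036  0.042 -0.124]
```

Request:
play_rows(motion=[[[0.02,0.03,0,0,0,0],[0.04,0.06,0,0,0,0],[0.06,0.095,0,0,0,0],[0.08,0.13,0,0,0,0],[0.1,0.165,0,0,0,0],[0.12,0.195,0,0,0,0],[0.135,0.22,0,0,0,0],[0.144,0.236,0,0,0,0]]])

```text
time_s: 3.0
position: [0.6906, 0.0623, 0.3916]
tcp_rot: [[-0.264, 0.964, -0.0], [0.964, 0.264, 0.001], [0.001, 0.0, -1.0]]
force: [-0.3, 0.3, 0.2]
opening: 0.572
grasp_force: 0.0
```

Run:
```python
from h import *
import cv2
W=imaging.capture("wrist");T=imaging.capture("scene")
cv2.imwrite("pics/w1.png",np.hstack([W["frame"],T["frame"][60:300,120:400][:, :].repeat(1,0)[:, :]] ) if 0 else W["frame"])
cv2.imwrite("pics/w1.png",W["frame"][:,:,::-1])
s=show()
for n,c in [("lipu+",cov(1.74,.165,.06)),("lipu-",cov(1.74,.165,-.06)),("skin+",cov(1.74,.165,.06,.009))]: print(n,proj(W,w(P,c)).round())
print(delta(s["position"],s["tcp_rot"],w(P,(.07+.03,0,.092+.165)),rot(0)).round(3))
```

```text
t3.10 tcp [0.6905 0.0619 0.3909] rel [-31.2   0.4 298.9] th-0.0 xaxis.B/K 0.002 0.001 F [-0.45 -0.6  -0.5 ] op 50.1 gf 0.0 j [ -4.1  28.9  55.8   0.   95.3 -19.5]
lipu+ [254. 121.]
lipu- [255. 236.]
skin+ [263. 121.]
[-0.001 -0.001  0.134 -0.022 -0.058 -0.095]
```

View pics/w1.png

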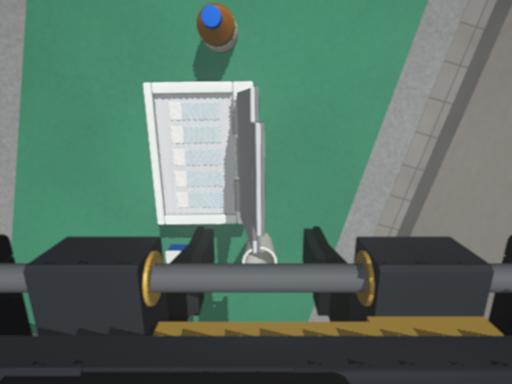

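The wrist view shows the lip strip from about (259,123) to (261,233), as predicted, centred between the fingertips at about (205,240) and (310,240). Next I lower the fingers to straddle the lip.

Request:
play_rows(motion=[[[0,0,0.025,0,0,0],[0,0,0.05,0,0,0],[0,0,0.075,0,0,0],[0,0,0.095,0,0,0],[0,0,0.11,0,0,0],[0,0,0.122,0,0,0],[0,0,0.132,0,0,0],[0,0,0.137,0,0,0]]])

```text
time_s: 3.77
position: [0.6879, 0.0584, 0.254]
tcp_rot: [[-0.261, 0.965, -0.003], [0.965, 0.261, -0.0], [0.001, -0.003, -1.0]]
force: [1.2, -0.3, -0.1]
opening: 0.577
grasp_force: 0.0
```

Run:
```python
from h import *
import cv2
W=imaging.capture("wrist");S=imaging.capture("scene")
a=W["frame"][100:384,100:420];b=cv2.resize(S["frame"][80:240,190:350],(400,400),interpolation=cv2.INTER_CUBIC)
c=np.zeros((400,800,3),np.uint8);c[:355,:400]=cv2.resize(a,(400,355));c[:,400:]=b
cv2.imwrite("pics/w2.png",c[:,:,::-1]);show()
```

```text
t3.87 tcp [0.6883 0.0587 0.2547] rel [-28.3  -2.1 162.7] th-0.1 xaxis.B/K 0.006 0.0 F [-0.43 -0.2  -0.15] op 49.7 gf 0.0 j [ -4.4  33.2  68.5  -0.   78.4 -19.5]
```

View pics/w2.png

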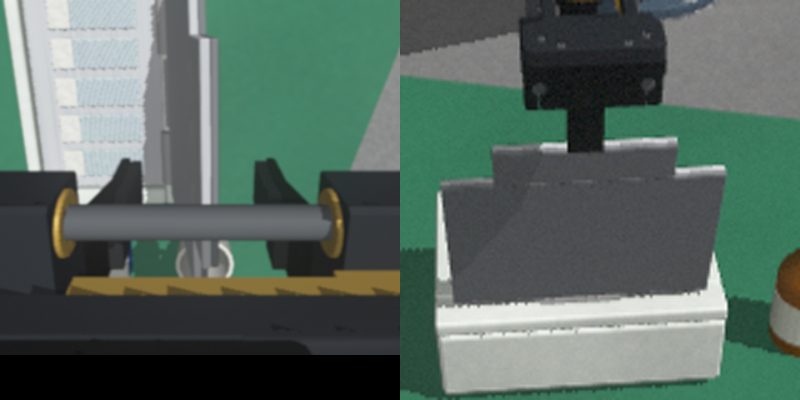

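The left view shows the lip edge between the fingers (about 130 and 265). On the right, the finger seems to end at the lip's top (585,152), so I'll check that against projections.

Run:
```python
from h import *
S=imaging.capture("scene");s=show();R=s["tcp_rot"];p=s["position"]
z=lambda u:((u-[190,80])*2.5+[400,0]).round()
for n,X in [("rear tip",p+R[:,1]*.025+R[:,2]*.017),("rear tip back",p+R[:,1]*.04+R[:,2]*.017),("front tip",p-R[:,1]*.025+R[:,2]*.017),("lip skin",w(P,cov(1.74,.165,0,.009))),("lip und",w(P,cov(1.74,.165,0))),("body rear",p+R[:,1]*.04-R[:,2]*.053)]: print(n,z(proj(S,X)))
```

```text
t3.92 tcp [0.689  0.0588 0.2557] rel [-29.   -2.2 163.7] th0.0 xaxis.B/K 0.006 -0.0 F [-0.4  -0.48 -0.54] op 50.0 gf 0.0 j [ -4.4  33.2  68.4  -0.   78.5 -19.5]
rear tip [585. 183.]
rear tip back [586. 198.]
front tip [579. 136.]
lip skin [586. 148.]
lip und [585. 138.]
body rear [587. 105.]
```

Run:
```python
from h import *
import cv2
S=imaging.capture("scene");g=cv2.cvtColor(S["frame"],cv2.COLOR_RGB2GRAY)
for r in range(116,175,3): print(r,g[r,228:306:4])
```

```text
116 [ 98  99 100  31  42  27  22  21  18  23  24  24  22  31  29  29  22 131
 126 129]
119 [ 98 101  99  16  21  19  24  26  23  25  24  28  24  25  27  46  30 127
 129 129]
122 [ 96  99  94  47  31  31  51  34  26  31  26  86  88  87  92  97 100 105
 108 118]
125 [95 96 96 95 97 97 98 75 24 19 24 96 99 98 96 98 97 93 98 97]
128 [ 97  98  97  96  98  94  94  74  27  26  26  98  95  98 100  96  97  98
  97  95]
131 [96 90 96 98 94 93 96 77 27 26 20 94 99 96 97 98 98 98 94 94]
134 [ 98  96  94  97  95  96  94  90  20  28  31  96  95 100  97  99  88 113
 116  97]
137 [ 95  94  84 100 111 189 176 176  22  23  26 211 205 171 159 151 166 160
 136  96]
140 [101  96  98  84  82 126 130 134  69  72  67  96  95  84  78  79  78  76
  78  98]
143 [69 68 69 69 74 79 78 77 78 76 79 77 74 74 75 80 77 76 88 96]
146 [71 74 70 70 72 78 79 78 77 75 77 76 79 74 75 80 76 75 98 95]
149 [ 66  72  70  71  77  78  74  77  77  77  74  76  77  77  79  77  75  77
 139 165]
152 [67 72 68 69 77 76 79 76 84 87 83 77 71 80 85 73 73 77 79 77]
155 [71 68 69 71 77 78 77 77 77 76 79 76 79 75 75 74 75 79 77 78]
158 [67 70 70 76 80 79 78 76 77 76 76 75 80 78 72 77 78 77 74 78]
161 [71 70 78 76 75 76 76 79 77 78 76 79 80 79 76 74 78 74 80 76]
164 [71 70 77 76 73 74 78 75 78 80 74 76 76 74 78 78 81 78 77 76]
167 [71 70 78 76 78 76 76 77 79 77 76 77 77 74 79 78 78 82 79 81]
170 [72 73 79 76 77 78 79 77 78 76 76 78 77 78 78 80 76 78 79 76]
173 [75 75 76 78 80 77 78 76 79 79 76 77 75 77 78 74 77 79 75 80]
```

Run:
```python
from h import *
W=imaging.capture("wrist");s=show();R=s["tcp_rot"];p=s["position"]
cam=-W["R"].T@W["t"];print("cam in tool mm",(R.T@(cam-p)*1e3).round(1),"optical axis in tool",(R.T@W["R"][2]).round(3), "f",W["camera_matrix"][0,0])
for n,X in [("lip und+",w(P,cov(1.74,.165,.06))),("lip skin+",w(P,cov(1.74,.165,.06,.009))),("sh und+",w(P,cov(1.74,.135,.095))),("housing fr +",w(P,(-.065,.11,.09)))]+[(f"tip {a} {b} {c}",p+R@np.array([b,a,c])) for a in(-.025,.025) for b in(-.0095,.0095) for c in (.017,-.01,-.04)]: print(n,proj(W,X).round())
```

```text
t4.02 tcp [0.6897 0.059  0.2566] rel [-29.7  -2.2 164.6] th0.1 xaxis.B/K 0.005 -0.001 F [-0.5   0.63 -0.24] op 49.7 gf 0.0 j [ -4.3  33.1  68.3  -0.   78.5 -19.5]
cam in tool mm [  74.9    0.3 -175.2] optical axis in tool [-0.276 -0.001  0.961] f 313.64909766453883
lip und+ [254. 128.]
lip skin+ [270. 128.]
sh und+ [246.  67.]
housing fr + [95. 67.]
tip -0.025 -0.0095 0.017 [220. 237.]
tip -0.025 -0.0095 -0.01 [215. 256.]
tip -0.025 -0.0095 -0.04 [207. 284.]
tip -0.025 0.0095 0.017 [219. 210.]
tip -0.025 0.0095 -0.01 [214. 225.]
tip -0.025 0.0095 -0.04 [205. 249.]
tip 0.025 -0.0095 0.017 [296. 237.]
tip 0.025 -0.0095 -0.01 [301. 256.]
tip 0.025 -0.0095 -0.04 [309. 284.]
tip 0.025 0.0095 0.017 [297. 210.]
tip 0.025 0.0095 -0.01 [302. 225.]
tip 0.025 0.0095 -0.04 [311. 249.]
```

Run:
```python
from h import *
import cv2
W=imaging.capture("wrist");S=imaging.capture("scene")
a=cv2.resize(W["frame"][180:300,170:350],(450,300),interpolation=cv2.INTER_CUBIC)
b=cv2.resize(S["frame"][95:175,220:310],(340,300),interpolation=cv2.INTER_CUBIC)
c=np.hstack([a,b]);c=(255*(c/255.)**.5).astype(np.uint8)
cv2.imwrite("pics/w3.png",c[:,:,::-1])
```

```text
(no output)
```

View pics/w3.png

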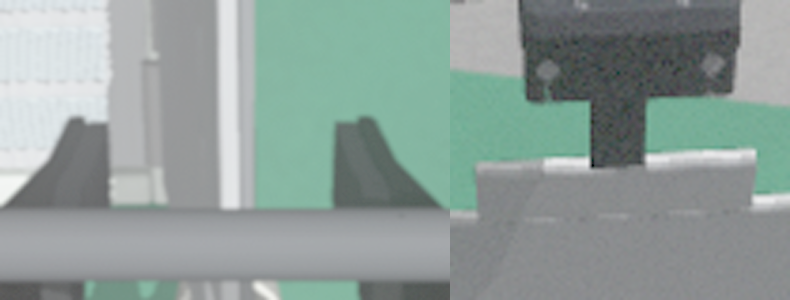

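The tips in the wrist view at about (213,229) and (304,229) look roughly 30 mm shorter than the spec says. I'll test this harmlessly by moving forward 26 mm: if the pads do reach the lip, the cover will move.

Request:
play_rows(motion=[[[0.002,-0.004,0,0,0,0],[0.002,-0.008,0,0,0,0],[0.002,-0.012,0,0,0,0],[0.002,-0.016,0,0,0,0],[0.002,-0.02,0,0,0,0],[0.002,-0.023,0,0,0,0],[0.002,-0.026,0,0,0,0],[0.002,-0.026,0,0,0,0]]])

```text
time_s: 4.78
position: [0.6628, 0.0541, 0.2555]
tcp_rot: [[-0.261, 0.965, -0.0], [0.965, 0.261, -0.0], [0.0, -0.0, -1.0]]
force: [-0.6, -0.3, -0.2]
opening: 0.576
grasp_force: 0.0
```

Run:
```python
from h import *
import cv2
W=imaging.capture("wrist");S=imaging.capture("scene");T=imaging.capture("top")
show()
a=cv2.resize(W["frame"][100:300,150:370],(440,400),interpolation=cv2.INTER_CUBIC)
b=cv2.resize(S["frame"][95:195,220:310],(360,400),interpolation=cv2.INTER_CUBIC)
c=np.hstack([a,b]);c=(255*(c/255.)**.5).astype(np.uint8)
cv2.imwrite("pics/w4.png",c[:,:,::-1])
g=cv2.cvtColor(S["frame"],cv2.COLOR_RGB2GRAY)
for r in range(128,146,2): print(r,g[r,228:306:4])
```

```text
t4.93 tcp [0.6636 0.0543 0.2555] rel [ -3.3   0.2 163.5] th0.0 xaxis.B/K 0.005 -0.0 F [-0.63 -1.41  0.31] op 49.8 gf 0.0 j [ -4.9  30.9  72.6   0.   76.5 -20.1]
128 [94 96 95 96 97 94 97 96 33 20 27 98 93 98 98 96 94 97 96 95]
130 [ 95  96  95  96  94 100  93  95  67  80  82  99  98  97  97  96  97  94
  97  96]
132 [96 97 96 92 97 96 94 95 95 97 98 96 97 97 98 98 96 96 94 93]
134 [ 97  96  94  96  97  98  96  99  97  92  91  97  94  97  98  98  82 114
 116 100]
136 [ 96  91  92  95  95  94  96 103  94 155 189 173 179 184 191 204 209 210
 175  95]
138 [121 178 108 117 135 203 200 203 169 158 149 153 153 139 133 127 135 124
 109  97]
140 [ 98  97  97 122 132 128 131 131 114  98  95  97  94  86  75  76  75  78
  77  97]
142 [73 71 72 85 78 77 75 77 77 76 78 78 75 80 79 78 75 77 83 98]
144 [69 67 71 77 75 76 77 77 77 77 76 74 78 77 75 76 80 78 90 96]
```

View pics/w4.png

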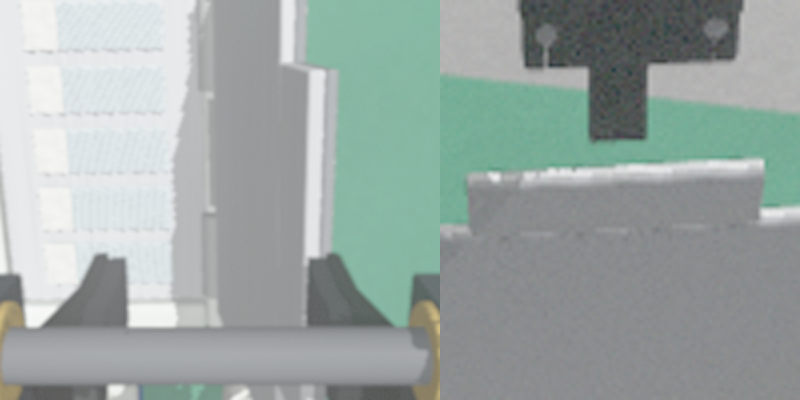

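The test shows green between the fingertip, right view (618,138), and the lip at (615,170). The fingers do pass above the lip, so the real tips are about 16 mm behind the reported TCP. I'll go back and then descend further.

Request:
play_rows(motion=[[[0,0.008,-0.003,0,0,0],[0,0.016,-0.003,0,0,0],[0,0.024,0,0,0,0],[0,0.028,0,0,0,0],[0,0.028,0,0,0,0],[0,0.028,0.004,0,0,0],[0,0.028,0.009,0,0,0],[0,0.028,0.014,0,0,0]]])

```text
time_s: 5.6
position: [0.6901, 0.0616, 0.2408]
tcp_rot: [[-0.262, 0.965, -0.001], [0.965, 0.262, -0.0], [0.0, -0.001, -1.0]]
force: [0.4, 0.5, 0.2]
opening: 0.573
grasp_force: 0.0
```

Request:
play_rows(motion=[[[0,0,0.005,0,0,0],[0,0,0.01,0,0,0],[0,0,0.015,0,0,0],[0,0,0.02,0,0,0],[0,0,0.02,0,0,0]]])

```text
time_s: 6.02
position: [0.6896, 0.0616, 0.2198]
tcp_rot: [[-0.262, 0.965, -0.003], [0.965, 0.262, 0.0], [0.001, -0.003, -1.0]]
force: [-0.5, -0.6, 0.0]
opening: 0.572
grasp_force: 0.0
```

Run:
```python
from h import *
import cv2
S=imaging.capture("scene")
s=show();R=s["tcp_rot"];p=s["position"]
g=cv2.cvtColor(S["frame"],cv2.COLOR_RGB2GRAY)
for r in range(134,160,2): print(r,g[r,244:290:4])
for c in (-.01,-.016,-.022): print(c,proj(S,p+R@np.array([0,.025,c])).round(1),proj(S,p+R@np.array([0,.033,c])).round(1))
```

```text
t6.07 tcp [0.69   0.0616 0.2205] rel [-30.7   0.3 128.5] th-0.1 xaxis.B/K 0.005 0.001 F [-0.63  0.61  0.41] op 49.7 gf 0.0 j [ -4.1  35.   70.5  -0.   74.6 -19.3]
134 [20 35 26 18 24 25 24 25 20 29 24 51]
136 [28 57 24 19 21 28 25 24 18 18 24 55]
138 [25 55 28 23 20 19 20 23 26 28 14 29]
140 [20 47 26 15 21 28 24 12 26 25 31 28]
142 [23 44 25 24 23 24 26 25 27 24 29 31]
144 [26 55 31 42 19 27 26 28 66 70 73 74]
146 [67 70 71 77 26 26 24 27 76 74 78 77]
148 [71 72 78 76 27 27 21 24 79 75 76 78]
150 [68 74 76 76 21 24 26 28 76 78 77 77]
152 [70 69 75 76 20 21 25 30 76 79 84 71]
154 [73 71 77 78 23 28 27 25 79 77 75 77]
156 [71 76 75 77 20 22 24 28 77 78 79 79]
158 [71 76 78 77 29 38 29 43 76 75 77 77]
-0.01 [265.5 157.8] [265.9 160.9]
-0.016 [265.5 154.8] [265.9 158. ]
-0.022 [265.6 151.9] [266. 155.]
```

Row 158 puts the tip about 20 mm below the lip edge, with no contact force. Now I push forward gently.

Request:
play_rows(motion=[[[0,-0.002,0.001,0,0,0],[0,-0.005,0.002,0,0,0],[0,-0.008,0.004,0,0,0],[0,-0.011,0.006,0,0,0],[0,-0.014,0.008,0,0,0],[0,-0.017,0.01,0,0,0],[0,-0.02,0.011,0,0,0],[0,-0.023,0.012,0,0,0]]])

```text
time_s: 6.73
position: [0.6683, 0.0556, 0.2094]
tcp_rot: [[-0.262, 0.965, 0.001], [0.965, 0.262, 0.0], [-0.0, 0.001, -1.0]]
force: [2.1, -0.8, -0.2]
opening: 0.577
grasp_force: 0.3
```

Request:
play_rows(motion=[[[0,-0.003,0,0,0,0],[0,-0.006,0,0,0,0],[0,-0.009,0,0,0,0],[0,-0.012,0,0,0,0],[0,-0.015,0,0,0,0],[0,-0.018,0,0,0,0],[0,-0.021,0,0,0,0],[0,-0.024,0,0,0,0]]])

```text
time_s: 7.4
position: [0.6448, 0.0493, 0.2094]
tcp_rot: [[-0.262, 0.965, -0.0], [0.965, 0.262, -0.0], [-0.0, -0.0, -1.0]]
force: [1.1, 0.1, 0.3]
opening: 0.575
grasp_force: 0.2
```

Run:
```python
from h import *
import cv2
S=imaging.capture("scene");show()
g=cv2.cvtColor(S["frame"],cv2.COLOR_RGB2GRAY)
r=g[105:190,244].astype(int);print(r)
for q in (1.74,1.6,1.5,1.4,1.3,1.2,1.1,.9): print(q,proj(S,w(P,cov(q,.165,-.04,.009))).round(1))
```

```text
t7.45 tcp [0.6441 0.0492 0.2094] rel [ 16.9   0.5 117.4] th-0.1 xaxis.B/K 0.005 0.0 F [-0.34 -0.02 -0.23] op 50.2 gf 0.04003809804999037 j [ -5.5  31.8  78.7  -0.   69.6 -20.7]
[45 48 48 41 47 44 35 32 39 36 33 21 28 25 25 14 23 34 54 43 28 27 19 27
 23 19 43 67 72 71 74 76 75 73 74 73 77 70 71 73 76 74 74 72 75 72 74 74
 73 72 86 91 91 87 91 89 91 90 90 93 92 89 91 90 91 88 89 88 89 93 93 89
 91 88 94 93 91 92 90 90 92 94 92 91 92]
1.74 [239.6 140.4]
1.6 [239.  130.2]
1.5 [238.6 124.1]
1.4 [238.2 119. ]
1.3 [237.9 114.9]
1.2 [237.7 111.9]
1.1 [237.5 109.9]
0.9 [237.2 108.8]
```

Request:
play_rows(motion=[[[0,-0.003,0,0,0,0],[0,-0.006,0,0,0,0],[0,-0.009,0,0,0,0],[0,-0.012,0,0,0,0],[0,-0.015,0,0,0,0],[0,-0.018,0,0,0,0],[0,-0.02,0,0,0,0],[0,-0.022,0,0,0,0]]])

```text
time_s: 8.12
position: [0.6235, 0.0436, 0.2093]
tcp_rot: [[-0.262, 0.965, -0.0], [0.965, 0.262, 0.0], [0.0, -0.0, -1.0]]
force: [-0.6, 0.1, -0.7]
opening: 0.576
grasp_force: 0.1
```

Run:
```python
from h import *
import cv2
T=imaging.capture("top");S=imaging.capture("scene");show()
cv2.imwrite("pics/t5.png",T["frame"][:,:,::-1])
for c,D in (("top",T),("scene",S)):
    m=finder.outline_of(c,"cover")
    if m:
        v,u=np.nonzero(m[0]["pixels"]);print(c,m[0]["confidence"],"bbox",u.min(),u.max(),v.min(),v.max(),"centroid",u.mean().round(1),v.mean().round(1))
    for q in (1.6,1.5,1.4,1.3,1.2,1.1): print(q,*[proj(D,w(P,cov(q,r,y,o))).round(0) for r,y,o in((.165,.06,.009),(.165,-.06,.009),(.135,.095,.009),(.135,-.095,.009))])
```

```text
t8.22 tcp [0.6234 0.0436 0.2094] rel [ 38.3   0.6 117.4] th-0.0 xaxis.B/K 0.005 0.0 F [0.71 0.37 0.65] op 49.9 gf 0.0 j [ -6.2  30.1  81.9  -0.   68.  -21.4]
1.6 [196. 162.] [272. 140.] [178. 172.] [291. 138.]
1.5 [199. 173.] [275. 150.] [180. 180.] [294. 146.]
1.4 [202. 183.] [278. 161.] [182. 188.] [296. 154.]
1.3 [206. 194.] [281. 171.] [185. 196.] [299. 162.]
1.2 [209. 204.] [284. 181.] [187. 204.] [301. 170.]
1.1 [212. 214.] [286. 191.] [190. 212.] [303. 178.]
scene 0.7 bbox 206 315 115 200 centroid 260.6 160.8
1.6 [300. 127.] [227. 131.] [320. 141.] [207. 146.]
1.5 [299. 121.] [227. 125.] [318. 136.] [207. 141.]
1.4 [297. 116.] [226. 120.] [317. 132.] [207. 137.]
1.3 [296. 112.] [226. 115.] [316. 128.] [207. 133.]
1.2 [295. 109.] [226. 112.] [314. 125.] [207. 130.]
1.1 [293. 107.] [226. 110.] [313. 123.] [208. 128.]
```

Request:
play_rows(motion=[[[0,-0.002,0,0,0,0],[0,-0.004,0,0,0,0],[0,-0.005,0,0,0,0],[0,-0.006,0,0,0,0],[0,-0.006,0,0,0,0]]])

```text
time_s: 8.73
position: [0.6178, 0.042, 0.2094]
tcp_rot: [[-0.262, 0.965, -0.0], [0.965, 0.262, 0.0], [0.0, -0.0, -1.0]]
force: [-0.3, 0.1, 0.4]
opening: 0.572
grasp_force: 0.0
```

```bash
cat >> h.py <<'E'
def coverq(cam="top"):
    # fit q to outline of the cover by IoU with projected silhouette
    import cv2
    D=imaging.capture(cam);m=finder.outline_of(cam,"cover")
    if not m: print("no cover");return D
    v,u=np.nonzero(m[0]["pixels"]);print(cam,round(m[0]["confidence"],2),"bbox",u.min(),u.max(),v.min(),v.max());return D
E
python3 - <<'E'
from h import *
coverq("scene");show();coverq("top");show()
E
```

```text
scene 0.7 bbox 207 314 114 200
t8.83 tcp [0.6181 0.042  0.2094] rel [ 43.8   0.5 117.4] th0.0 xaxis.B/K 0.005 -0.0 F [-0.94 -0.49  0.15] op 50.0 gf 0.0 j [ -6.4  29.7  82.8  -0.   67.5 -21.6]
no cover
t8.93 tcp [0.6182 0.042  0.2094] rel [ 43.7   0.6 117.4] th0.0 xaxis.B/K 0.005 -0.0 F [-0.02 -0.82 -0.83] op 49.7 gf 0.0 j [ -6.4  29.7  82.8   0.   67.5 -21.6]
```

Request:
play_rows(motion=[[[0,-0.002,0,0,0,0],[0,-0.004,0,0,0,0],[0,-0.005,0,0,0,0],[0,-0.005,0,0,0,0],[0,-0.005,0,0,0,0]]])

```text
time_s: 9.35
position: [0.6132, 0.0407, 0.2095]
tcp_rot: [[-0.262, 0.965, 0.0], [0.965, 0.262, 0.0], [-0.0, 0.0, -1.0]]
force: [-0.4, -0.9, -0.4]
opening: 0.572
grasp_force: 0.0
```

Run:
```python
from h import *
import cv2
S=coverq("scene");show()
W=imaging.capture("wrist")
c=np.hstack([cv2.resize(W["frame"][100:300,150:370],(440,400)),cv2.resize(S["frame"][85:185,220:310],(360,400))]);c=(255*(c/255.)**.5).astype(np.uint8)
cv2.imwrite("pics/w6.png",c[:,:,::-1])
```

```text
scene 0.58 bbox 208 313 111 200
t9.45 tcp [0.6133 0.0407 0.2094] rel [ 48.7   0.6 117.4] th0.0 xaxis.B/K 0.005 -0.0 F [-0.12  0.03 -0.03] op 50.0 gf 0.0 j [ -6.6  29.3  83.5   0.   67.2 -21.8]
```

View pics/w6.png

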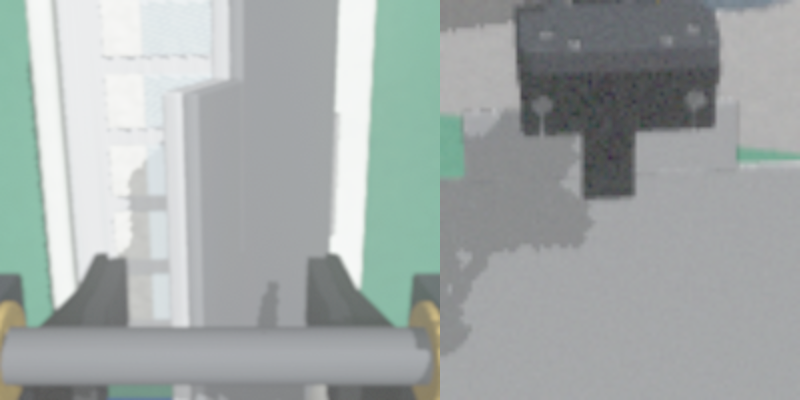

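The lip edge (wrist crop 167-190, 92) has left the rear finger and is moving towards the front finger at about 125: the cover is falling. I hold still to let it land.

Request:
play_rows(motion=[[[0,0,0,0,0,0],[0,0,0,0,0,0],[0,0,0,0,0,0]]])

```text
time_s: 9.75
position: [0.6131, 0.0407, 0.2093]
tcp_rot: [[-0.262, 0.965, -0.0], [0.965, 0.262, -0.0], [0.0, -0.0, -1.0]]
force: [0.1, -0.1, -0.5]
opening: 0.575
grasp_force: 0.2
```

```bash
cat >> h.py <<'E'
import cv2
def liprow(k=0):
    W=imaging.capture("wrist");s=bot.read_state()
    return W
E
python3 - <<'E'
from h import *
W=imaging.capture("wrist");show()
g=cv2.cvtColor(W["frame"],cv2.COLOR_RGB2GRAY)
for r in (165,180,195,210): print(r,g[r,205:300:2])
for q in (1.5,1.4,1.3,1.2,1.1,1.0): print(q,*[proj(W,w(P,cov(q,.165,y,o))).round(0) for y,o in ((.06,0),(.03,0),(.03,.009),(0.015,0))])
E
```

```text
t9.80 tcp [0.6131 0.0407 0.2093] rel [ 49.    0.6 117.3] th-0.0 xaxis.B/K 0.005 0.0 F [-0.39  0.64  0.53] op 49.8 gf 0.18473396077752113 j [ -6.6  29.3  83.5  -0.   67.2 -21.8]
165 [170 189 194 207 189 130 135 141 126 117 116 117 117 117 116 116 115 115
 115 115 115 114 113 110 113 114 114 114 113 113 113 113 113 113 114 114
 113 114 114 114 114 115 115 115 115 116 115 116]
180 [189 189 190 199 207 142 130 139 132 116 117 116 116 115 114 115 116 115
 114 114 114 114 114 119 113 113 113 113 113 113 113 113 113 113 113 114
 114 114 113 114 114 114 115 115 115 115 116 117]
195 [160 162 190 194 207 177 125 135 137 118 115 115 116 114 115 115 114 113
 114 114 114 113 113 114 114 113 113 113 113 113 113 113 113 113 113 113
 113 113 114 114 115 115 115 114 115 116 116 116]
210 [214 160 184 191 201 197 132 131 140 126 114 115 115 114 114 113 114 113
 114 113 114 113 112 118 115 113 112 113 112 113 113 113 113 113 113 113
 113 114 113 113 114 114 114 114 114 115 115 116]
1.5 [348. 144.] [343. 214.] [364. 214.] [341. 245.]
1.4 [307. 144.] [305. 212.] [326. 213.] [303. 244.]
1.3 [268. 143.] [268. 210.] [287. 211.] [268. 240.]
1.2 [232. 141.] [234. 206.] [252. 209.] [235. 236.]
1.1 [200. 140.] [204. 202.] [219. 205.] [206. 231.]
1.0 [174. 138.] [179. 198.] [192. 200.] [181. 225.]
```

```bash
cat >> h.py <<'E'
G=.05
def anchor():
    s=show();p,R=s["position"],s["tcp_rot"]
    L0=w(P,cov(0,0,0));th=np.degrees(np.arctan2(R[:,2]@B,-R[2,2]))
    f=lambda v:(lambda d:[d@B,d[2]])(pose(th,G,v[1],v[0])[0]-p)
    v=least_squares(f,[.8,-.03]).x;print("q %.3f s %.4f th %.1f"%(v[0],v[1],th));return p,R,v[0],v[1],th
def plan(qs,ths,ss,n=8,bx=0):
    p,R,*_=anchor();
    for q,t,sv in zip(qs,ths,ss):
        p1,R1=pose(t,G,sv,q);d=delta(p,R,p1,R1)
        print("end q%.2f th%.0f"%(q,t));print("[["+", ".join(str([round(float(x),4 if i<3 else 2) for i,x in enumerate(d*k/n)]) for k in range(1,n+1))+"]]")
        p,R=p1,R1
E
python3 - <<'E'
from h import *
W=imaging.capture("wrist");g=cv2.cvtColor(W["frame"],cv2.COLOR_RGB2GRAY);print(g[195,195:235:2])
plan([1.02,.92],[3,8],[-.030,-.031])
E
```

```text
[220 220 218 215 216 159 162 189 194 207 175 125 135 137 118 115 115 116
 116 115]
t9.85 tcp [0.6131 0.0407 0.2093] rel [ 49.    0.6 117.3] th-0.0 xaxis.B/K 0.005 0.0 F [-0.74  0.22 -0.78] op 50.5 gf 0.20330228260718286 j [ -6.6  29.3  83.5  -0.   67.2 -21.8]
q 1.106 s -0.0302 th -0.0
end q1.02 th3
[[[-0.0001, -0.0014, 0.0007, -0.38, 0.0, -0.04], [-0.0002, -0.0027, 0.0013, -0.76, 0.0, -0.07], [-0.0002, -0.0041, 0.002, -1.14, 0.0, -0.11], [-0.0003, -0.0054, 0.0027, -1.51, 0.0, -0.15], [-0.0004, -0.0068, 0.0033, -1.89, 0.0, -0.19], [-0.0005, -0.0081, 0.004, -2.27, 0.0, -0.22], [-0.0006, -0.0095, 0.0047, -2.65, 0.0, -0.26], [-0.0007, -0.0108, 0.0053, -3.03, 0.0, -0.3]]]
end q0.92 th8
[[[0.0, -0.0014, 0.0009, -0.62, 0.0, -0.0], [0.0, -0.0029, 0.0018, -1.25, 0.0, -0.0], [0.0, -0.0043, 0.0027, -1.88, 0.0, -0.0], [0.0, -0.0057, 0.0037, -2.5, 0.0, -0.0], [0.0, -0.0072, 0.0046, -3.12, 0.0, -0.0], [0.0, -0.0086, 0.0055, -3.75, 0.0, -0.0], [0.0, -0.01, 0.0064, -4.38, 0.0, -0.0], [0.0, -0.0115, 0.0073, -5.0, 0.0, -0.0]]]
```

The cover is caught and at rest on the front finger at q≈1.1. I lower it slowly.

Request:
play_rows(motion=[[[0,-0.001,0.0005,-0.3,0,0],[0,-0.0025,0.001,-0.7,0,0],[0,-0.004,0.002,-1.1,0,0],[0,-0.0055,0.0025,-1.5,0,0],[0,-0.007,0.003,-1.9,0,0],[0,-0.008,0.004,-2.3,0,0],[0,-0.0095,0.0045,-2.7,0,0],[0,-0.011,0.005,-3,0,0]]])

```text
time_s: 10.52
position: [0.6024, 0.0378, 0.2043]
tcp_rot: [[-0.262, 0.964, 0.051], [0.965, 0.261, 0.014], [0.0, 0.053, -0.999]]
force: [-0.6, 0.9, -0.8]
opening: 0.574
grasp_force: 0.2
```

Request:
play_rows(motion=[[[0,-0.0014,0.001,-0.6,0,0],[0,-0.0029,0.0018,-1.2,0,0],[0,-0.0043,0.0027,-1.9,0,0],[0,-0.0057,0.0037,-2.5,0,0],[0,-0.0072,0.0046,-3.1,0,0],[0,-0.0086,0.0055,-3.7,0,0],[0,-0.01,0.0064,-4.4,0,0],[0,-0.0115,0.0073,-5,0,0]]])

```text
time_s: 11.18
position: [0.5917, 0.0349, 0.1964]
tcp_rot: [[-0.262, 0.956, 0.135], [0.965, 0.259, 0.037], [-0.0, 0.14, -0.99]]
force: [-0.3, -0.3, 1.0]
opening: 0.573
grasp_force: 0.4
```

```bash
cat >> h.py <<'E'
def chk():
    W=imaging.capture("wrist");S=imaging.capture("scene");p,R,q,s,th=anchor()
    g=cv2.cvtColor(W["frame"],cv2.COLOR_RGB2GRAY)
    y=.035;a,b,c=[proj(W,w(P,cov(q,.165,y,o))) for o in (0,.009,.018)];r=int(round(a[1]))
    u=int(a[0]);print("pred und edge",a.round(),"skin",b.round(),"row",r,"from",u-24,g[r,u-24:u+40:2] if 0<=r<384 else "out")
    m=finder.outline_of("scene","cover")
    if m:
        v,uu=np.nonzero(m[0]["pixels"]);print("scene",round(m[0]["confidence"],2),"bbox",uu.min(),uu.max(),v.min(),v.max(),"pred lip top row",proj(S,w(P,cov(q,.165,.05,.009))).round())
E
python3 - <<'E'
from h import *
chk()
plan([.80,.68,.56],[13,18,23],[-.0315,-.032,-.0325])
E
```

```text
t11.28 tcp [0.591  0.0349 0.1961] rel [ 71.8   0.9 104.1] th8.0 xaxis.B/K 0.006 0.0 F [-1.5  -0.36  0.48] op 49.9 gf 0.49822662491351366 j [ -9.3  25.4  94.    4.1  53.4 -26.7]
q 0.914 s -0.0303 th 8.0
pred und edge [204. 193.] skin [219. 195.] row 193 from 180 [239 239 225 173 174 145 143 144 144 144 144 140 141 148 173 179 197 185
 120 127 137 125 123 122 122 122 122 122 122 122 121 122]
scene 0.67 bbox 207 311 107 201 pred lip top row [286. 107.]
t11.33 tcp [0.5914 0.0349 0.1963] rel [ 71.5   0.8 104.3] th8.0 xaxis.B/K 0.006 0.0 F [-1.44  0.36  0.94] op 50.1 gf 0.6620169058442116 j [ -9.2  25.4  94.    4.1  53.5 -26.6]
q 0.916 s -0.0304 th 8.0
end q0.80 th13
[[[-0.0001, -0.0017, 0.0011, -0.63, 0.0, -0.04], [-0.0002, -0.0034, 0.0023, -1.26, 0.01, -0.08], [-0.0003, -0.005, 0.0034, -1.89, 0.01, -0.12], [-0.0005, -0.0067, 0.0046, -2.52, 0.02, -0.16], [-0.0006, -0.0084, 0.0057, -3.15, 0.02, -0.2], [-0.0007, -0.0101, 0.0069, -3.78, 0.02, -0.24], [-0.0008, -0.0118, 0.008, -4.41, 0.03, -0.28], [-0.0009, -0.0134, 0.0092, -5.04, 0.03, -0.32]]]
end q0.68 th18
[[[-0.0, -0.0017, 0.0012, -0.62, 0.0, 0.0], [-0.0, -0.0034, 0.0024, -1.25, 0.0, 0.0], [-0.0, -0.0051, 0.0035, -1.87, 0.0, 0.0], [-0.0, -0.0068, 0.0047, -2.5, 0.0, 0.0], [-0.0, -0.0085, 0.0059, -3.12, 0.0, 0.0], [-0.0, -0.0102, 0.0071, -3.75, 0.0, 0.0], [-0.0, -0.0119, 0.0083, -4.37, 0.0, 0.0], [-0.0, -0.0136, 0.0094, -5.0, 0.0, 0.0]]]
end q0.56 th23
[[[0.0, -0.0016, 0.0012, -0.63, -0.0, -0.0], [0.0, -0.0033, 0.0025, -1.25, -0.0, -0.0], [0.0, -0.0049, 0.0037, -1.88, -0.0, -0.0], [0.0, -0.0066, 0.005, -2.5, -0.0, -0.0], [0.0, -0.0082, 0.0062, -3.13, -0.0, -0.0], [0.0, -0.0099, 0.0075, -3.75, -0.0, -0.0], [0.0, -0.0115, 0.0087, -4.38, -0.0, -0.0], [0.0, -0.0132, 0.01, -5.0, -0.0, -0.0]]]
```

Request:
play_rows(motion=[[[0,-0.0017,0.0011,-0.6,0,0],[0,-0.0034,0.0023,-1.3,0,0],[0,-0.005,0.0034,-1.9,0,0],[0,-0.0067,0.0046,-2.5,0,0],[0,-0.0084,0.0057,-3.1,0,0],[0,-0.01,0.007,-3.8,0,0],[0,-0.0117,0.008,-4.4,0,0],[0,-0.0134,0.0092,-5,0,0]]])

```text
time_s: 12.0
position: [0.5802, 0.0317, 0.1854]
tcp_rot: [[-0.261, 0.94, 0.218], [0.965, 0.255, 0.059], [-0.0, 0.226, -0.974]]
force: [-0.3, -0.7, 0.6]
opening: 0.575
grasp_force: 0.5
```

Request:
play_rows(motion=[[[0,-0.0017,0.0012,-0.6,0,0],[0,-0.0034,0.0024,-1.3,0,0],[0,-0.005,0.0035,-1.9,0,0],[0,-0.0068,0.0047,-2.5,0,0],[0,-0.0085,0.0059,-3.1,0,0],[0,-0.0102,0.0071,-3.8,0,0],[0,-0.0119,0.0083,-4.4,0,0],[0,-0.0136,0.0094,-5,0,0]]])

```text
time_s: 12.67
position: [0.5695, 0.0288, 0.1731]
tcp_rot: [[-0.261, 0.918, 0.299], [0.965, 0.249, 0.081], [-0.0, 0.31, -0.951]]
force: [-0.9, -0.3, 0.6]
opening: 0.574
grasp_force: 0.5
```

Run:
```python
from h import *
chk()
plan([.56,.45,.34],[23,28,33],[-.0315,-.032,-.0325])
```

```text
t12.77 tcp [0.5687 0.0289 0.1727] rel [94.9  1.1 80.7] th17.9 xaxis.B/K 0.006 0.001 F [-0.03 -0.7  -1.07] op 50.0 gf 0.662915906868875 j [-13.2  23.1 106.4  14.7  35.5 -39.2]
q 0.677 s -0.0320 th 17.9
pred und edge [204. 194.] skin [219. 197.] row 194 from 180 [215 220 164 162 160 150 130 136 141 142 143 142 140 143 161 170 199 138
 112 130 137 131 132 132 132 132 131 132 132 132 131 131]
scene 0.94 bbox 207 311 110 199 pred lip top row [284. 110.]
t12.82 tcp [0.569  0.029  0.1729] rel [94.6  1.1 80.9] th17.9 xaxis.B/K 0.006 0.001 F [-1.72 -0.32 -0.53] op 49.9 gf 0.9016481414437294 j [-13.2  23.1 106.4  14.7  35.5 -39.2]
q 0.680 s -0.0321 th 17.9
end q0.56 th23
[[[-0.0001, -0.0017, 0.0011, -0.63, 0.01, -0.04], [-0.0003, -0.0033, 0.0022, -1.26, 0.02, -0.08], [-0.0004, -0.005, 0.0033, -1.89, 0.03, -0.12], [-0.0006, -0.0066, 0.0044, -2.53, 0.03, -0.16], [-0.0007, -0.0083, 0.0055, -3.16, 0.04, -0.2], [-0.0009, -0.0099, 0.0066, -3.79, 0.05, -0.24], [-0.001, -0.0116, 0.0078, -4.42, 0.06, -0.28], [-0.0012, -0.0132, 0.0089, -5.05, 0.07, -0.32]]]
end q0.45 th28
[[[0.0, -0.0014, 0.0012, -0.62, 0.0, 0.0], [0.0, -0.0029, 0.0023, -1.25, 0.0, 0.0], [0.0, -0.0043, 0.0035, -1.87, 0.0, 0.0], [0.0, -0.0058, 0.0047, -2.5, 0.0, 0.0], [0.0, -0.0072, 0.0059, -3.12, 0.0, 0.0], [0.0, -0.0087, 0.007, -3.75, 0.0, 0.0], [0.0, -0.0101, 0.0082, -4.37, 0.0, 0.0], [0.0, -0.0116, 0.0094, -5.0, 0.0, 0.0]]]
end q0.34 th33
[[[0.0, -0.0014, 0.0012, -0.62, -0.0, -0.0], [0.0, -0.0028, 0.0024, -1.25, -0.0, -0.0], [0.0, -0.0042, 0.0036, -1.87, -0.0, -0.0], [0.0, -0.0056, 0.0049, -2.5, -0.0, -0.0], [0.0, -0.0071, 0.0061, -3.12, -0.0, -0.0], [0.0, -0.0085, 0.0073, -3.75, -0.0, -0.0], [0.0, -0.0099, 0.0085, -4.37, -0.0, -0.0], [0.0, -0.0113, 0.0097, -5.0, -0.0, -0.0]]]
```

```bash
cat > kin.py <<'E'
from h import *
D=[([-87.462,30.224,82.088,0,67.689,-10.227],[.138,-.61,.207]),([-28,12,81.2,0,86.7,-43.3],[.4997,-.1398,.3929]),([-4.1,28.9,55.8,0,95.3,-19.5],[.6905,.0619,.3909]),
([-4.3,33.1,68.3,0,78.5,-19.5],[.6897,.059,.2566]),([-6.6,29.3,83.5,0,67.2,-21.8],[.6131,.0407,.2093]),([-9.25,25.4,94,4.1,53.4,-26.65],[.5912,.0349,.1962]),([-13.2,23.1,106.4,14.7,35.5,-39.2],[.569,.029,.1729])]
TH=[0,0,0,0,0,8,17.9]
def fk(j,k):
    a1,h,L1,e,L2,dt,dy,sg4,j10,j6s,ey=k
    r=lambda ax,d:Ro.from_euler(ax,d,degrees=True).as_matrix()
    j=np.asarray(j,float)
    R=r('z',j[0]+j10);p=R@np.array([a1,dy,h]);R=R@r('y',j[1]);p=p+R@[0,0,L1]
    R=R@r('y',j[2]);p=p+R@[e,0,L2];R=R@r('z',sg4*j[3])@r('y',j[4]);p=p+R@[ey,0,dt]
    return p,R@r('z',j6s*j[5])
def fit():
    best=None
    for s4 in (1,-1):
      for s6 in (1,-1):
        def f(v):
            k=np.r_[v[:7],s4,v[7],s6,v[8]];o=[]
            for (j,p),th in zip(D,TH):
                q,R=fk(j,k);o+=list((q-p)*1e3)+list((R[:,2]-rot(th)[:,2])*200 if th else [0,0,0])
            return np.array(o)
        r=least_squares(f,[.0,.3,.4,0,.4,.25,0,8,0])
        if best is None or r.cost<best[0]: best=(r.cost,np.r_[r.x[:7],s4,r.x[7],s6,r.x[8]],f(r.x))
    return best
E
python3 - <<'E'
from kin import *
c,k,f=fit();print(c,k.round(4));print(f.round(1).reshape(-1,6))
s=bot.read_state();R=fk(s["joint_positions"],k)[1];print((R.T@s["tcp_rot"]).round(3))
E
```

```text
0.3749557732634721 [-0.0024  0.2718  0.5901  0.1134  0.3917  0.3209  0.1117  1.     -0.0686
  1.     -0.001 ]
[[ 0.1  0.4  0.2  0.   0.   0. ]
 [-0.1 -0.   0.1  0.   0.   0. ]
 [ 0.1 -0.3 -0.1  0.   0.   0. ]
 [-0.2  0.3  0.1  0.   0.   0. ]
 [ 0.3  0.  -0.1  0.   0.   0. ]
 [ 0.1 -0.1 -0.1 -0.  -0.2 -0. ]
 [-0.  -0.   0.   0.3 -0.1  0.1]]
[[ 0.001 -1.     0.   ]
 [ 1.     0.001  0.   ]
 [-0.     0.     1.   ]]
```

```bash
cat >> kin.py <<'E'
C=np.array([[0,-1,0],[1,0,0],[0,0,1.]])
LO=np.array([-176.69,-43.24,12.49,-82,0,-163.58]);HI=np.array([176.69,126.21,139.97,262,151.66,163.58])
def rot2(th,yaw=0): return Ro.from_euler('z',yaw,degrees=True).as_matrix()@rot(th)
def pose2(th,s,q,yaw=0):
    R=rot2(th,yaw);return w(P,cov(q,.165,0))-s*R[:,2]+R[:,1]*G/2,R
def ik(p,R,j0,k):
    def f(j):
        a,b=fk(j,k);b=b@C;return np.r_[(a-p)*1e3,Ro.from_matrix(b.T@R).as_rotvec(degrees=True)*2]
    r=least_squares(f,np.clip(j0,LO+.01,HI-.01),bounds=(LO,HI),x_scale=10);return r.x,np.abs(r.fun).max()
E
python3 - <<'E'
from kin import *
_,k,_=fit();s=bot.read_state()
for the in (20,25,30,35,45):
  for yaw in (0,-10,-20,10):
    j=s["joint_positions"].copy();mx=0;e=0
    for i in range(1,26):
        x=i/25;q=.68-x*.74;jn,er=ik(*pose2(18+(the-18)*x,-.032,q,yaw*x),j,k);mx=max(mx,np.abs(jn-j).max());j=jn;e=max(e,er)
    print(the,yaw,j.round(0),"err %.2f maxstep %.1f"%(e,mx))
E
```

```text
20 0 [-16.  34. 118.  44.  15. -73.] err 0.00 maxstep 2.4
20 -10 [-15.  34. 118.  37.  11. -56.] err 0.00 maxstep 2.2
20 -20 [-13.  34. 118.  20.   9. -28.] err 0.00 maxstep 1.1
20 10 [-18.  34. 117.  45.  19. -85.] err 0.00 maxstep 2.3
25 0 [ -18.   34.  121.   77.   14. -108.] err 0.00 maxstep 5.2
25 -10 [ -16.   34.  122.   86.    9. -106.] err 0.00 maxstep 8.5
25 -20 [ -13.   34.  121.  100.    4. -108.] err 0.00 maxstep 18.9
25 10 [ -20.   35.  120.   68.   19. -110.] err 0.00 maxstep 3.8
30 0 [ -20.   36.  124.  106.   18. -139.] err 0.00 maxstep 6.4
30 -10 [ -17.   35.  125.  127.   14. -148.] err 0.00 maxstep 9.4
30 -20 [ -14.   35.  125.  155.   11. -163.] err 0.00 maxstep 16.0
30 10 [ -23.   36.  123.   90.   22. -134.] err 0.00 maxstep 5.0
35 0 [ -22.   37.  128.  123.   25. -158.] err 0.00 maxstep 7.5
35 -10 [ -19.   37.  128.  141.   22. -164.] err 0.54 maxstep 9.9
35 -20 [ -16.   36.  128.  153.   19. -164.] err 3.80 maxstep 15.0
35 10 [ -25.   37.  126.  104.   27. -151.] err 0.00 maxstep 6.0
45 0 [ -27.   40.  131.  123.   36. -164.] err 6.99 maxstep 9.3
45 -10 [ -24.   39.  131.  137.   33. -164.] err 9.45 maxstep 11.4
45 -20 [ -20.   39.  132.  150.   31. -164.] err 11.08 maxstep 15.1
45 10 [ -31.   41.  130.  111.   39. -164.] err 4.12 maxstep 7.9
```

Run:
```python
from h import *
plan([.56,.44,.33],[20.5,23,25],[-.032,-.032,-.0325])
```

```text
t12.82 tcp [0.569  0.029  0.1729] rel [94.6  1.1 80.9] th17.9 xaxis.B/K 0.006 0.001 F [-1.72 -0.32 -0.53] op 49.9 gf 0.9016481414437294 j [-13.2  23.1 106.4  14.7  35.5 -39.2]
q 0.680 s -0.0321 th 17.9
end q0.56 th20
[[[-0.0001, -0.0018, 0.0013, -0.32, 0.01, -0.04], [-0.0003, -0.0036, 0.0026, -0.64, 0.02, -0.08], [-0.0004, -0.0054, 0.004, -0.96, 0.02, -0.12], [-0.0006, -0.0073, 0.0053, -1.28, 0.03, -0.16], [-0.0007, -0.0091, 0.0066, -1.59, 0.04, -0.2], [-0.0009, -0.0109, 0.0079, -1.91, 0.05, -0.24], [-0.001, -0.0127, 0.0092, -2.23, 0.05, -0.28], [-0.0012, -0.0145, 0.0105, -2.55, 0.06, -0.32]]]
end q0.44 th23
[[[0.0, -0.0017, 0.0015, -0.31, -0.0, -0.0], [0.0, -0.0034, 0.003, -0.62, -0.0, -0.0], [0.0, -0.0051, 0.0044, -0.94, -0.0, -0.0], [0.0, -0.0068, 0.0059, -1.25, -0.0, -0.0], [0.0, -0.0085, 0.0074, -1.56, -0.0, -0.0], [0.0, -0.0102, 0.0089, -1.88, -0.0, -0.0], [0.0, -0.0119, 0.0103, -2.19, -0.0, -0.0], [0.0, -0.0136, 0.0118, -2.5, -0.0, -0.0]]]
end q0.33 th25
[[[-0.0, -0.0015, 0.0016, -0.25, 0.0, 0.0], [-0.0, -0.0029, 0.0031, -0.5, 0.0, 0.0], [-0.0, -0.0044, 0.0047, -0.75, 0.0, 0.0], [-0.0, -0.0059, 0.0062, -1.0, 0.0, 0.0], [-0.0, -0.0073, 0.0078, -1.25, 0.0, 0.0], [-0.0, -0.0088, 0.0093, -1.5, 0.0, 0.0], [-0.0, -0.0103, 0.0109, -1.75, 0.0, 0.0], [-0.0, -0.0117, 0.0124, -2.0, 0.0, 0.0]]]
```

Request:
play_rows(motion=[[[0,-0.0018,0.0013,-0.3,0,0],[0,-0.0036,0.0026,-0.6,0,0],[0,-0.0054,0.004,-1,0,0],[0,-0.0073,0.0053,-1.3,0,0],[0,-0.009,0.0066,-1.6,0,0],[0,-0.011,0.008,-1.9,0,0],[0,-0.0127,0.0092,-2.2,0,0],[0,-0.0145,0.0105,-2.5,0,0]]])

```text
time_s: 13.48
position: [0.5596, 0.026, 0.1587]
tcp_rot: [[-0.261, 0.904, 0.339], [0.965, 0.245, 0.092], [-0.0, 0.351, -0.936]]
force: [-1.1, -0.4, 0.0]
opening: 0.57
grasp_force: 0.4
```

Request:
play_rows(motion=[[[0,-0.0017,0.0015,-0.3,0,0],[0,-0.0034,0.003,-0.6,0,0],[0,-0.005,0.0044,-0.9,0,0],[0,-0.0068,0.006,-1.2,0,0],[0,-0.0085,0.0074,-1.6,0,0],[0,-0.01,0.009,-1.9,0,0],[0,-0.012,0.0103,-2.2,0,0],[0,-0.0136,0.0118,-2.5,0,0]]])

```text
time_s: 14.15
position: [0.5512, 0.0238, 0.1429]
tcp_rot: [[-0.261, 0.888, 0.378], [0.965, 0.24, 0.102], [-0.0, 0.391, -0.92]]
force: [-0.3, -1.3, -0.2]
opening: 0.576
grasp_force: 0.5
```

Run:
```python
from h import *
chk()
plan([.33,.24,.16],[25,27,29],[-.033,-.0335,-.034])
```

```text
t14.25 tcp [0.5505 0.0239 0.1425] rel [113.7   1.1  50.5] th22.9 xaxis.B/K 0.006 0.001 F [-1.3   0.07 -0.79] op 49.8 gf 0.7001897972077131 j [-16.2  24.7 114.5  30.1  23.9 -57.1]
q 0.440 s -0.0321 th 22.9
pred und edge [205. 194.] skin [217. 198.] row 194 from 180 [ 82  82 106 131 105  48  41 104 141 141 138 159 164 141 142 165 139  97
 124 142 143 142 142 142 142 141 142 143 143 143 143 142]
scene 0.62 bbox 209 311 117 199 pred lip top row [282. 117.]
t14.30 tcp [0.5507 0.024  0.1426] rel [113.6   1.2  50.6] th23.0 xaxis.B/K 0.006 0.001 F [-1.6  -0.77 -0.22] op 50.1 gf 0.9064854495227337 j [-16.1  24.6 114.4  30.   24.  -57. ]
q 0.442 s -0.0322 th 23.0
end q0.33 th25
[[[-0.0002, -0.0015, 0.0016, -0.26, 0.01, -0.04], [-0.0003, -0.003, 0.0032, -0.51, 0.02, -0.08], [-0.0005, -0.0045, 0.0048, -0.77, 0.03, -0.12], [-0.0006, -0.0059, 0.0065, -1.02, 0.04, -0.16], [-0.0008, -0.0074, 0.0081, -1.28, 0.06, -0.2], [-0.0009, -0.0089, 0.0097, -1.54, 0.07, -0.24], [-0.0011, -0.0104, 0.0113, -1.79, 0.08, -0.27], [-0.0012, -0.0119, 0.0129, -2.05, 0.09, -0.31]]]
end q0.24 th27
[[[0.0, -0.0011, 0.0013, -0.25, 0.0, 0.0], [0.0, -0.0022, 0.0027, -0.5, 0.0, 0.0], [0.0, -0.0032, 0.004, -0.75, 0.0, 0.0], [0.0, -0.0043, 0.0054, -1.0, 0.0, 0.0], [0.0, -0.0054, 0.0067, -1.25, 0.0, 0.0], [0.0, -0.0065, 0.0081, -1.5, 0.0, 0.0], [0.0, -0.0076, 0.0094, -1.75, 0.0, 0.0], [0.0, -0.0086, 0.0108, -2.0, 0.0, 0.0]]]
end q0.16 th29
[[[-0.0, -0.0009, 0.0012, -0.25, -0.0, 0.0], [-0.0, -0.0018, 0.0025, -0.5, -0.0, 0.0], [-0.0, -0.0026, 0.0037, -0.75, -0.0, 0.0], [-0.0, -0.0035, 0.005, -1.0, -0.0, 0.0], [-0.0, -0.0044, 0.0062, -1.25, -0.0, 0.0], [-0.0, -0.0053, 0.0075, -1.5, -0.0, 0.0], [-0.0, -0.0062, 0.0087, -1.75, -0.0, 0.0], [-0.0, -0.007, 0.0099, -2.0, -0.0, 0.0]]]
```

Request:
play_rows(motion=[[[0,-0.0015,0.0016,-0.3,0,0],[0,-0.003,0.0032,-0.5,0,0],[0,-0.0045,0.0048,-0.8,0,0],[0,-0.006,0.0065,-1,0,0],[0,-0.0074,0.008,-1.3,0,0],[0,-0.009,0.0097,-1.5,0,0],[0,-0.0104,0.0113,-1.8,0,0],[0,-0.0119,0.0129,-2,0,0]]])

```text
time_s: 14.97
position: [0.5447, 0.0223, 0.1261]
tcp_rot: [[-0.262, 0.875, 0.407], [0.965, 0.237, 0.11], [0.0, 0.422, -0.907]]
force: [-4.1, -2.6, 0.5]
opening: 0.576
grasp_force: 1.7
```

Request:
play_rows(motion=[[[0,-0.0011,0.0013,-0.2,0,0],[0,-0.0022,0.0027,-0.5,0,0],[0,-0.0032,0.004,-0.8,0,0],[0,-0.0043,0.0054,-1,0,0],[0,-0.0054,0.0067,-1.2,0,0],[0,-0.0065,0.008,-1.5,0,0],[0,-0.0076,0.0094,-1.8,0,0],[0,-0.0086,0.0108,-2,0,0]]])

```text
time_s: 15.63
position: [0.5412, 0.0213, 0.1125]
tcp_rot: [[-0.261, 0.861, 0.437], [0.965, 0.233, 0.118], [-0.0, 0.453, -0.892]]
force: [-5.4, -1.7, -0.3]
opening: 0.576
grasp_force: 2.2
```

Run:
```python
from h import *
chk()
plan([.17,.11,.06],[28.5,30,31],[-.0335,-.034,-.034])
```

```text
t15.73 tcp [0.5412 0.0213 0.1124] rel [123.4   1.1  20.4] th26.9 xaxis.B/K 0.006 0.0 F [-5.12 -2.42  0.04] op 49.8 gf 2.5600535050034523 j [-18.4  28.3 120.2  60.   16.8 -89.5]
q 0.234 s -0.0327 th 26.9
pred und edge [206. 195.] skin [217. 199.] row 195 from 182 [ 83  83  83  83  84  84 102 135 117  51  40  59 119 136 131  94 126 146
 147 148 148 148 149 148 148 148 148 148 149 149 148 148]
scene 0.84 bbox 209 312 127 198 pred lip top row [281. 126.]
t15.78 tcp [0.5413 0.0213 0.1125] rel [123.4   1.1  20.5] th26.9 xaxis.B/K 0.006 0.0 F [-5.71 -2.59 -0.28] op 50.3 gf 2.6959342136979103 j [-18.4  28.3 120.2  59.9  16.8 -89.4]
q 0.235 s -0.0327 th 26.9
end q0.17 th28
[[[-0.0001, -0.0007, 0.0011, -0.2, 0.02, -0.04], [-0.0003, -0.0014, 0.0021, -0.4, 0.04, -0.07], [-0.0004, -0.0021, 0.0032, -0.6, 0.06, -0.11], [-0.0006, -0.0028, 0.0042, -0.81, 0.08, -0.15], [-0.0007, -0.0036, 0.0053, -1.01, 0.1, -0.19], [-0.0008, -0.0043, 0.0063, -1.21, 0.12, -0.22], [-0.001, -0.005, 0.0074, -1.41, 0.14, -0.26], [-0.0011, -0.0057, 0.0084, -1.61, 0.15, -0.3]]]
end q0.11 th30
[[[0.0, -0.0006, 0.001, -0.19, -0.0, -0.0], [0.0, -0.0013, 0.0019, -0.37, -0.0, -0.0], [0.0, -0.0019, 0.0029, -0.56, -0.0, -0.0], [0.0, -0.0025, 0.0039, -0.75, -0.0, -0.0], [0.0, -0.0031, 0.0049, -0.94, -0.0, -0.0], [0.0, -0.0038, 0.0058, -1.12, -0.0, -0.0], [0.0, -0.0044, 0.0068, -1.31, -0.0, -0.0], [0.0, -0.005, 0.0078, -1.5, -0.0, -0.0]]]
end q0.06 th31
[[[-0.0, -0.0005, 0.0008, -0.13, 0.0, -0.0], [-0.0, -0.001, 0.0016, -0.25, 0.0, -0.0], [-0.0, -0.0015, 0.0024, -0.38, 0.0, -0.0], [-0.0, -0.0021, 0.0032, -0.5, 0.0, -0.0], [-0.0, -0.0026, 0.004, -0.63, 0.0, -0.0], [-0.0, -0.0031, 0.0047, -0.75, 0.0, -0.0], [-0.0, -0.0036, 0.0055, -0.88, 0.0, -0.0], [-0.0, -0.0041, 0.0063, -1.0, 0.0, -0.0]]]
```

The force has risen to 6 N because the finger is drifting deeper and friction now drags the lip down. I'll let the lip slide slightly towards the tip instead, so friction supports it.

Run:
```python
from h import *
plan([.18,.12],[27.5,28.5],[-.030,-.0285])
```

```text
t15.78 tcp [0.5413 0.0213 0.1125] rel [123.4   1.1  20.5] th26.9 xaxis.B/K 0.006 0.0 F [-5.71 -2.59 -0.28] op 50.3 gf 2.6959342136979103 j [-18.4  28.3 120.2  59.9  16.8 -89.4]
q 0.235 s -0.0327 th 26.9
end q0.18 th28
[[[-0.0001, -0.0007, 0.0005, -0.08, 0.02, -0.04], [-0.0003, -0.0013, 0.001, -0.15, 0.04, -0.07], [-0.0004, -0.002, 0.0015, -0.23, 0.06, -0.11], [-0.0006, -0.0027, 0.002, -0.31, 0.08, -0.15], [-0.0007, -0.0033, 0.0025, -0.38, 0.09, -0.19], [-0.0008, -0.004, 0.003, -0.46, 0.11, -0.22], [-0.001, -0.0047, 0.0035, -0.54, 0.13, -0.26], [-0.0011, -0.0053, 0.004, -0.61, 0.15, -0.3]]]
end q0.12 th28
[[[-0.0, -0.0007, 0.0008, -0.13, -0.0, 0.0], [-0.0, -0.0013, 0.0015, -0.25, -0.0, 0.0], [-0.0, -0.002, 0.0023, -0.38, -0.0, 0.0], [-0.0, -0.0027, 0.003, -0.5, -0.0, 0.0], [-0.0, -0.0033, 0.0038, -0.63, -0.0, 0.0], [-0.0, -0.004, 0.0045, -0.75, -0.0, 0.0], [-0.0, -0.0047, 0.0053, -0.88, -0.0, 0.0], [-0.0, -0.0053, 0.0061, -1.0, -0.0, 0.0]]]
```

Request:
play_rows(motion=[[[0,-0.0007,0.0005,-0.1,0,0],[0,-0.0013,0.001,-0.2,0,0],[0,-0.002,0.0015,-0.2,0,0],[0,-0.0027,0.002,-0.3,0,0],[0,-0.0033,0.0025,-0.4,0,0],[0,-0.004,0.003,-0.5,0,0],[0,-0.0047,0.0035,-0.5,0,0],[0,-0.0053,0.004,-0.6,0,0]]])

```text
time_s: 16.45
position: [0.54, 0.0208, 0.1072]
tcp_rot: [[-0.262, 0.855, 0.448], [0.965, 0.232, 0.122], [0.0, 0.464, -0.886]]
force: [-2.0, 0.4, -1.9]
opening: 0.577
grasp_force: 0.9
```

Run:
```python
from h import *
chk()
plan([.13,.08],[28,29],[-.0285,-.027])
```

```text
t16.55 tcp [0.54   0.0208 0.1071] rel [124.8   0.9  15.1] th27.6 xaxis.B/K 0.005 0.0 F [-0.19  1.34 -1.47] op 50.2 gf 0.803492059931159 j [-18.9  29.1 121.2  67.9  16.3 -98. ]
q 0.196 s -0.0322 th 27.6
pred und edge [206. 194.] skin [216. 199.] row 194 from 182 [ 82  83  82  84  84  83  83 110 140 125  60  52 109 132 138  96 123 147
 148 148 148 148 149 149 148 148 148 148 148 149 149 149]
scene 0.92 bbox 210 311 128 198 pred lip top row [281. 128.]
t16.60 tcp [0.54   0.0208 0.1072] rel [124.8   0.9  15.2] th27.6 xaxis.B/K 0.005 0.0 F [-0.8   0.49 -1.65] op 49.9 gf 0.7611478585749865 j [-18.9  29.1 121.2  67.9  16.3 -98. ]
q 0.196 s -0.0322 th 27.6
end q0.13 th28
[[[-0.0001, -0.0008, 0.0006, -0.05, 0.02, -0.03], [-0.0002, -0.0016, 0.0012, -0.09, 0.03, -0.07], [-0.0004, -0.0024, 0.0018, -0.14, 0.05, -0.1], [-0.0005, -0.0032, 0.0024, -0.18, 0.07, -0.14], [-0.0006, -0.004, 0.003, -0.23, 0.08, -0.17], [-0.0007, -0.0048, 0.0036, -0.27, 0.1, -0.21], [-0.0008, -0.0055, 0.0042, -0.32, 0.12, -0.24], [-0.0009, -0.0063, 0.0049, -0.36, 0.13, -0.28]]]
end q0.08 th29
[[[0.0, -0.0005, 0.0006, -0.13, -0.0, 0.0], [0.0, -0.001, 0.0012, -0.25, -0.0, 0.0], [0.0, -0.0016, 0.0018, -0.38, -0.0, 0.0], [0.0, -0.0021, 0.0024, -0.5, -0.0, 0.0], [0.0, -0.0026, 0.0031, -0.63, -0.0, 0.0], [0.0, -0.0031, 0.0037, -0.75, -0.0, 0.0], [0.0, -0.0036, 0.0043, -0.88, -0.0, 0.0], [0.0, -0.0041, 0.0049, -1.0, -0.0, 0.0]]]
```

Force is now 1.7 N straight down on the tool: the cover is properly carried. I continue.

Request:
play_rows(motion=[[[0,-0.0008,0.0006,0,0,0],[0,-0.0016,0.0012,-0.1,0,0],[0,-0.0024,0.0018,-0.1,0,0],[0,-0.0032,0.0024,-0.2,0,0],[0,-0.004,0.003,-0.2,0,0],[0,-0.0048,0.0036,-0.3,0,0],[0,-0.0055,0.0042,-0.3,0,0],[0,-0.0063,0.0049,-0.4,0,0]]])

```text
time_s: 17.27
position: [0.5366, 0.0196, 0.0999]
tcp_rot: [[-0.261, 0.852, 0.454], [0.965, 0.231, 0.122], [-0.0, 0.47, -0.883]]
force: [-0.5, -0.1, -1.0]
opening: 0.579
grasp_force: 0.5
```

Run:
```python
from h import *
chk()
plan([.09,.05],[28,28.5],[-.027,-.026])
```

```text
t17.37 tcp [0.5362 0.0197 0.0997] rel [128.7   0.8   7.7] th28.0 xaxis.B/K 0.006 -0.0 F [-0.81 -0.35 -2.09] op 50.1 gf 0.6287655048072338 j [ -19.3   30.1  122.3   75.9   15.9 -106.6]
q 0.124 s -0.0277 th 28.0
pred und edge [207. 192.] skin [216. 196.] row 192 from 183 [ 82  82  83  82  83  83  85  84  84  89 128 140 130 127 128  96 133 149
 149 149 149 149 149 149 149 149 149 149 149 150 150 149]
scene 0.59 bbox 210 311 133 198 pred lip top row [280. 132.]
t17.42 tcp [0.5363 0.0197 0.0997] rel [128.6   0.8   7.7] th28.0 xaxis.B/K 0.006 -0.0 F [-1.66  0.11 -1.49] op 50.2 gf 0.7051007403060794 j [ -19.3   30.1  122.3   75.9   15.9 -106.6]
q 0.124 s -0.0277 th 28.0
end q0.09 th28
[[[-0.0001, -0.0004, 0.0005, -0.0, 0.02, -0.04], [-0.0002, -0.0008, 0.001, -0.01, 0.04, -0.07], [-0.0003, -0.0012, 0.0015, -0.01, 0.06, -0.11], [-0.0004, -0.0016, 0.002, -0.01, 0.08, -0.14], [-0.0005, -0.002, 0.0025, -0.01, 0.1, -0.18], [-0.0006, -0.0024, 0.003, -0.02, 0.12, -0.21], [-0.0007, -0.0028, 0.0035, -0.02, 0.14, -0.25], [-0.0008, -0.0032, 0.004, -0.02, 0.16, -0.28]]]
end q0.05 th28
[[[-0.0, -0.0004, 0.0005, -0.06, -0.0, 0.0], [-0.0, -0.0008, 0.0011, -0.13, -0.0, 0.0], [-0.0, -0.0012, 0.0016, -0.19, -0.0, 0.0], [-0.0, -0.0016, 0.0022, -0.25, -0.0, 0.0], [-0.0, -0.002, 0.0027, -0.31, -0.0, 0.0], [-0.0, -0.0025, 0.0033, -0.38, -0.0, 0.0], [-0.0, -0.0029, 0.0038, -0.44, -0.0, 0.0], [-0.0, -0.0033, 0.0044, -0.5, -0.0, 0.0]]]
```

Request:
play_rows(motion=[[[0,-0.0005,0.0005,0,0,0],[0,-0.001,0.001,0,0,0],[0,-0.0014,0.0015,0,0,0],[0,-0.0018,0.002,0,0,0],[0,-0.0022,0.0025,0,0,0],[0,-0.0026,0.003,0,0,0],[0,-0.003,0.0035,0,0,0],[0,-0.0033,0.004,0,0,0]]])

```text
time_s: 18.08
position: [0.5353, 0.0196, 0.0947]
tcp_rot: [[-0.262, 0.852, 0.453], [0.965, 0.231, 0.123], [0.0, 0.469, -0.883]]
force: [-0.1, 0.2, -0.6]
opening: 0.574
grasp_force: 0.5
```

Request:
play_rows(motion=[[[0,-0.0004,0.0005,0,0,0],[0,-0.0008,0.0011,-0.1,0,0],[0,-0.0012,0.0016,-0.2,0,0],[0,-0.0016,0.0022,-0.2,0,0],[0,-0.002,0.0027,-0.3,0,0],[0,-0.0025,0.0033,-0.4,0,0],[0,-0.0029,0.0038,-0.4,0,0],[0,-0.0033,0.0044,-0.5,0,0]]])

```text
time_s: 18.75
position: [0.5344, 0.0194, 0.0893]
tcp_rot: [[-0.262, 0.848, 0.461], [0.965, 0.23, 0.125], [-0.0, 0.477, -0.879]]
force: [0.4, -1.1, -0.1]
opening: 0.572
grasp_force: 0.6
```

Run:
```python
from h import *
chk()
W=imaging.capture("wrist");S=imaging.capture("scene")
c=np.hstack([cv2.resize(W["frame"][130:300,140:320],(424,400)),cv2.resize(S["frame"][100:220,195:325],(376,400))])
cv2.imwrite("pics/w8.png",c[:,:,::-1])
plan([.02,-.01],[28.5,28.5],[-.0255,-.025])
```

```text
t18.85 tcp [0.5343 0.0193 0.0892] rel [130.6   1.   -2.8] th28.5 xaxis.B/K 0.006 0.0 F [-0.47  0.2  -2.39] op 50.1 gf 0.6642510741949081 j [ -19.7   31.7  123.3   86.6   15.9 -118. ]
q 0.047 s -0.0257 th 28.5
pred und edge [208. 191.] skin [216. 195.] row 191 from 184 [ 83  84  85  84  82  82  83  83  84  85  85  87 111 132 105 121 149 151
 150 150 151 151 151 151 151 151 151 152 151 151 151 151]
scene 0.8 bbox 210 311 137 199 pred lip top row [280. 136.]
t19.00 tcp [0.5343 0.0193 0.0893] rel [130.6   1.   -2.7] th28.5 xaxis.B/K 0.005 -0.0 F [-0.41 -0.17  0.05] op 50.4 gf 0.775709948502481 j [ -19.7   31.7  123.3   86.6   15.9 -117.9]
q 0.048 s -0.0257 th 28.5
end q0.02 th28
[[[-0.0001, -0.0003, 0.0005, -0.0, 0.02, -0.03], [-0.0003, -0.0006, 0.0009, -0.0, 0.04, -0.07], [-0.0004, -0.0009, 0.0014, -0.01, 0.05, -0.1], [-0.0005, -0.0012, 0.0019, -0.01, 0.07, -0.13], [-0.0006, -0.0015, 0.0024, -0.01, 0.09, -0.17], [-0.0008, -0.0017, 0.0028, -0.01, 0.11, -0.2], [-0.0009, -0.002, 0.0033, -0.02, 0.13, -0.23], [-0.001, -0.0023, 0.0038, -0.02, 0.15, -0.27]]]
end q-0.01 th28
[[[0.0, -0.0003, 0.0005, 0.0, 0.0, 0.0], [0.0, -0.0006, 0.001, 0.0, 0.0, 0.0], [0.0, -0.0009, 0.0014, 0.0, 0.0, 0.0], [0.0, -0.0012, 0.0019, 0.0, 0.0, 0.0], [0.0, -0.0015, 0.0024, 0.0, 0.0, 0.0], [0.0, -0.0018, 0.0029, 0.0, 0.0, 0.0], [0.0, -0.0021, 0.0034, 0.0, 0.0, 0.0], [0.0, -0.0024, 0.0038, 0.0, 0.0, 0.0]]]
```

View pics/w8.png

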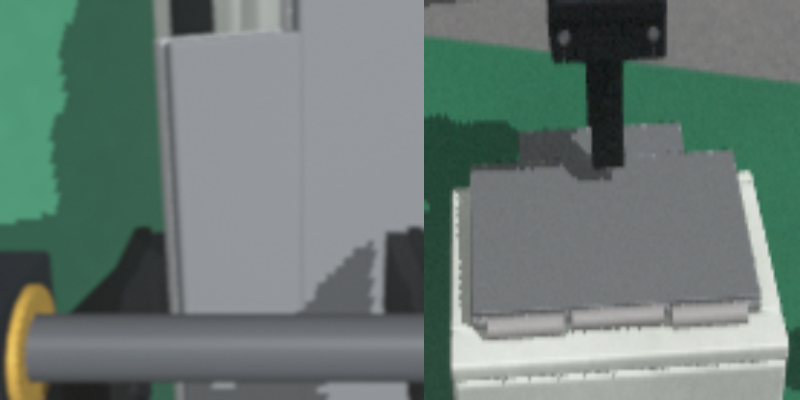

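The cover is nearly shut and carried (left: lip edge 160-185, front finger under it at about (140,270)). The rear fingertip, right view (607,165), must clear the skin by a few mm, so I tilt slightly more for the last bit.

Run:
```python
from h import *
plan([.03,.01],[29.3,30.3],[-.0248,-.024])
from kin import *
_,k,_=fit();j=bot.read_state()["joint_positions"]
for q,t,s in ((.03,29.3,-.0248),(.01,30.3,-.024),(-.02,30.6,-.0235)):
    jn,e=ik(*pose2(t,s,q),j,k);print(jn.round(1),round(e,2));j=jn
```

```text
t19.00 tcp [0.5343 0.0193 0.0893] rel [130.6   1.   -2.7] th28.5 xaxis.B/K 0.005 -0.0 F [-0.41 -0.17  0.05] op 50.4 gf 0.775709948502481 j [ -19.7   31.7  123.3   86.6   15.9 -117.9]
q 0.048 s -0.0257 th 28.5
end q0.03 th29
[[[-0.0001, -0.0001, 0.0002, -0.1, 0.02, -0.03], [-0.0003, -0.0003, 0.0003, -0.2, 0.04, -0.07], [-0.0004, -0.0004, 0.0005, -0.31, 0.06, -0.1], [-0.0005, -0.0006, 0.0006, -0.41, 0.07, -0.13], [-0.0006, -0.0007, 0.0008, -0.51, 0.09, -0.17], [-0.0008, -0.0009, 0.001, -0.61, 0.11, -0.2], [-0.0009, -0.001, 0.0011, -0.72, 0.13, -0.23], [-0.001, -0.0012, 0.0013, -0.82, 0.15, -0.27]]]
end q0.01 th30
[[[0.0, -0.0002, 0.0002, -0.12, -0.0, 0.0], [0.0, -0.0003, 0.0004, -0.25, -0.0, 0.0], [0.0, -0.0005, 0.0006, -0.37, -0.0, 0.0], [0.0, -0.0006, 0.0008, -0.5, -0.0, 0.0], [0.0, -0.0008, 0.001, -0.62, -0.0, 0.0], [0.0, -0.0009, 0.0012, -0.75, -0.0, 0.0], [0.0, -0.0011, 0.0014, -0.87, -0.0, 0.0], [0.0, -0.0013, 0.0016, -1.0, -0.0, 0.0]]]
[ -20.3   32.1  123.9   91.5   16.6 -123.8] 0.0
[ -20.7   32.7  124.7   98.5   17.6 -131.3] 0.0
[ -20.9   33.5  125.1  102.6   18.  -135.7] 0.0
```

Request:
play_rows(motion=[[[0,-0.0001,0.0002,-0.1,0,0],[0,-0.0003,0.0003,-0.2,0,0],[0,-0.0004,0.0005,-0.3,0,0],[0,-0.0006,0.0006,-0.4,0,0],[0,-0.0007,0.0008,-0.5,0,0],[0,-0.0009,0.001,-0.6,0,0],[0,-0.001,0.0011,-0.7,0,0],[0,-0.0012,0.0013,-0.8,0,0]]])

```text
time_s: 19.67
position: [0.5342, 0.0192, 0.0877]
tcp_rot: [[-0.262, 0.842, 0.473], [0.965, 0.228, 0.128], [-0.0, 0.49, -0.872]]
force: [-1.1, 0.4, -0.1]
opening: 0.571
grasp_force: 0.5
```

Request:
play_rows(motion=[[[0,-0.0002,0.0002,-0.1,0,0],[0,-0.0003,0.0004,-0.2,0,0],[0,-0.0005,0.0006,-0.4,0,0],[0,-0.0006,0.0008,-0.5,0,0],[0,-0.0008,0.001,-0.6,0,0],[0,-0.001,0.0012,-0.7,0,0],[0,-0.0011,0.0014,-0.9,0,0],[0,-0.0013,0.0016,-1,0,0]]])

```text
time_s: 20.33
position: [0.5337, 0.0191, 0.0855]
tcp_rot: [[-0.262, 0.833, 0.487], [0.965, 0.226, 0.132], [-0.0, 0.505, -0.863]]
force: [0.3, -0.4, -0.6]
opening: 0.573
grasp_force: 0.5
```

Run:
```python
from h import *
chk()
plan([-.01,-.03],[30.5,30.5],[-.0235,-.023])
```

```text
t20.43 tcp [0.5336 0.0191 0.0855] rel [131.4   1.   -6.5] th30.3 xaxis.B/K 0.006 0.0 F [-0.65 -0.3  -1.61] op 49.9 gf 0.6533640017732978 j [ -20.6   32.9  124.9  100.1   17.4 -132.4]
q 0.009 s -0.0239 th 30.3
pred und edge [209. 190.] skin [216. 194.] row 190 from 184 [ 84  85  84  83  82  82  84  84  84  84  85  86 107 128 114 111 146 151
 152 151 151 151 151 151 152 152 152 152 152 152 152 153]
t20.48 tcp [0.5336 0.0191 0.0855] rel [131.4   1.   -6.5] th30.3 xaxis.B/K 0.005 0.0 F [-0.58 -0.25 -1.56] op 49.9 gf 0.6952599389478564 j [ -20.6   32.9  124.9  100.    17.4 -132.4]
q 0.009 s -0.0239 th 30.3
end q-0.01 th30
[[[-0.0001, -0.0002, 0.0003, -0.03, 0.02, -0.03], [-0.0003, -0.0004, 0.0006, -0.05, 0.04, -0.07], [-0.0004, -0.0006, 0.0008, -0.08, 0.06, -0.1], [-0.0005, -0.0007, 0.0011, -0.11, 0.08, -0.14], [-0.0006, -0.0009, 0.0014, -0.14, 0.1, -0.17], [-0.0008, -0.0011, 0.0017, -0.16, 0.11, -0.21], [-0.0009, -0.0013, 0.002, -0.19, 0.13, -0.24], [-0.001, -0.0015, 0.0022, -0.22, 0.15, -0.27]]]
end q-0.03 th30
[[[-0.0, -0.0002, 0.0003, 0.0, 0.0, 0.0], [-0.0, -0.0004, 0.0006, 0.0, 0.0, 0.0], [-0.0, -0.0006, 0.0009, 0.0, 0.0, 0.0], [-0.0, -0.0008, 0.0012, 0.0, 0.0, 0.0], [-0.0, -0.001, 0.0015, 0.0, 0.0, 0.0], [-0.0, -0.0012, 0.0018, 0.0, 0.0, 0.0], [-0.0, -0.0014, 0.0021, 0.0, 0.0, 0.0], [-0.0, -0.0016, 0.0024, 0.0, 0.0, 0.0]]]
```

Request:
play_rows(motion=[[[0,-0.0002,0.0003,0,0,0],[0,-0.0004,0.0006,0,0,0],[0,-0.0006,0.0008,-0.1,0,0],[0,-0.0008,0.0011,-0.1,0,0],[0,-0.001,0.0014,-0.1,0,0],[0,-0.0012,0.0017,-0.2,0,0],[0,-0.0014,0.0019,-0.2,0,0],[0,-0.0016,0.0022,-0.2,0,0]]])

```text
time_s: 21.15
position: [0.5339, 0.0191, 0.0831]
tcp_rot: [[-0.262, 0.831, 0.491], [0.965, 0.225, 0.133], [0.0, 0.508, -0.861]]
force: [-0.3, 0.5, -0.2]
opening: 0.575
grasp_force: 0.0
```

Run:
```python
from h import *
chk();show()
```

```text
t21.25 tcp [0.5337 0.0191 0.083 ] rel [131.2   0.9  -9. ] th30.5 xaxis.B/K 0.005 -0.0 F [0.54 0.63 0.04] op 50.3 gf 0.0 j [ -20.7   33.3  125.2  102.8   17.8 -135.3]
q -0.006 s -0.0241 th 30.5
pred und edge [209. 190.] skin [216. 194.] row 190 from 184 [ 84  85  84  84  82  83  85  84  84  85  85  85  96 123 125 103 140 151
 150 151 151 152 151 152 152 152 152 152 151 152 153 153]
scene 0.88 bbox 210 310 139 198 pred lip top row [280. 139.]
t21.30 tcp [0.5337 0.0191 0.083 ] rel [131.3   1.   -9. ] th30.5 xaxis.B/K 0.005 0.0 F [ 0.13  0.32 -0.19] op 49.6 gf 0.0 j [ -20.7   33.3  125.2  102.7   17.8 -135.3]
```

Run:
```python
from kin import *
_,k,_=fit();s=bot.read_state();j=s["joint_positions"];R=s["tcp_rot"];p=s["position"]
for f,u in [(.012,0),(.024,0),(.034,.02),(.044,.05),(.044,.1),(.044,.14)]:
    jn,e=ik(p-B*f+K*u,R,j,k);print(f,u,jn.round(1),round(e,2));j=jn
```

```text
0.012 0 [ -21.8   33.   126.7  105.    18.4 -138.8] 0.0
0.024 0 [ -23.    32.9  128.3  107.8   19.3 -142.9] 0.0
0.034 0.02 [ -24.1   29.5  128.9   98.4   19.  -134.1] 0.0
0.044 0.05 [ -25.2   24.2  128.7   81.8   19.5 -117.6] 0.0
0.044 0.1 [-25.3  16.4 125.6  55.6  23.6 -89.5] 0.0
0.044 0.14 [-25.3  11.  122.5  42.6  29.2 -75.1] 0.0
```

Request:
play_rows(motion=[[[0,-0.0015,-0.0009,0,0,0],[0,-0.004,-0.0024,0,0,0],[0,-0.007,-0.004,0,0,0],[0,-0.01,-0.006,0,0,0],[0,-0.013,-0.0077,0,0,0],[0,-0.016,-0.0094,0,0,0],[0,-0.019,-0.0112,0,0,0],[0,-0.021,-0.0124,0,0,0]]])

```text
time_s: 21.97
position: [0.5093, 0.0126, 0.0829]
tcp_rot: [[-0.261, 0.832, 0.49], [0.965, 0.225, 0.133], [0.0, 0.507, -0.862]]
force: [0.0, 0.2, -0.1]
opening: 0.574
grasp_force: 0.0
```

Request:
play_rows(motion=[[[0,-0.002,-0.008,0,0,0],[0,-0.002,-0.017,0,0,0],[0,0.001,-0.03,0,0,0],[0,0.006,-0.044,0,0,0],[0,0.013,-0.058,0,0,0],[0,0.02,-0.072,0,0,0],[0,0.028,-0.086,0,0,0],[0,0.034,-0.096,0,0,0]]])

```text
time_s: 22.63
position: [0.4908, 0.0076, 0.184]
tcp_rot: [[-0.262, 0.831, 0.49], [0.965, 0.226, 0.132], [-0.001, 0.508, -0.862]]
force: [0.3, 0.3, 0.8]
opening: 0.579
grasp_force: 0.0
```

Request:
play_rows(motion=[[[0,0.005,-0.01,0,0,0],[0,0.01,-0.02,0,0,0],[0,0.015,-0.03,0,0,0],[0,0.02,-0.04,0,0,0],[0,0.02,-0.04,0,0,0],[0,0.02,-0.04,0,0,0]]])

```text
time_s: 23.13
position: [0.4881, 0.0068, 0.2278]
tcp_rot: [[-0.262, 0.831, 0.491], [0.965, 0.226, 0.133], [-0.001, 0.508, -0.861]]
force: [0.5, 0.0, -0.8]
opening: 0.576
grasp_force: 0.0
```

Run:
```python
from h import *
show()
T=imaging.capture("top");S=imaging.capture("scene")
m=finder.outline_of("scene","cover");v,u=np.nonzero(m[0]["pixels"]);print(u.min(),u.max(),v.min(),v.max())
for q in (0,.03,.06): print(q,proj(S,w(P,cov(q,.165,.05,.009))).round(1))
c=np.hstack([cv2.resize(T["frame"],(400,300)),cv2.resize(S["frame"][85:235,125:385],(400,231))[:, :].__class__((300,400,3),np.uint8)*0 if 0 else cv2.resize(S["frame"][60:255,130:390],(400,300))])
cv2.imwrite("pics/end.png",c[:,:,::-1])
for n in ["reagent_bottle","slide_box","staining_jar"]: print(n,[np.round(r["at"],3).tolist() for r in finder.recognise("scene",n)[:1]])
```

```text
t23.13 tcp [0.4881 0.0068 0.2278] rel [178.4   1.3 135.8] th30.6 xaxis.B/K 0.005 -0.001 F [ 0.46  0.02 -0.8 ] op 50.1 gf 0.0 j [-25.6  10.1 122.6  41.7  29.9 -74.3]
211 309 139 198
0 [279.9 139. ]
0.03 [279.9 137.2]
0.06 [280.  135.5]
reagent_bottle [[0.602, 0.224, 0.063]]
slide_box [[0.633, -0.177, 0.04]]
staining_jar []
```

View pics/end.png

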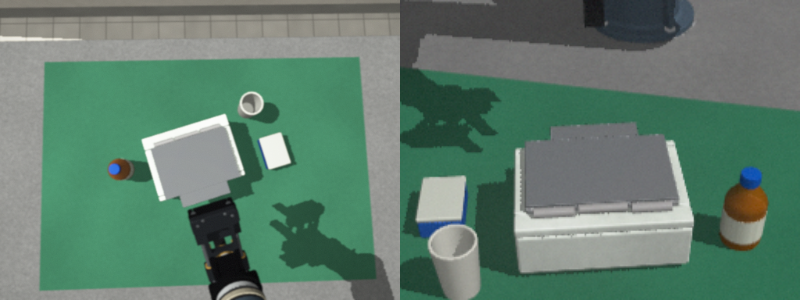

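The cover lies shut (about (595,170) on the right), the bottle, box and jar are where they were, and the arm is clear. I hand it in.

```bash
python3 -c "
from rig import bot
print(bot.hand_in())"
```

```text
the job is handed in; nothing more can be done
None
```

The cover was tipped forward, caught on the front finger at about 1.1 rad and lowered on it until it lay fully shut; the bench items look undisturbed in the pictures, the arm is clear, and the job is handed in at about 23 s, with one brief rise to about 6 N against the lip, quickly eased, at about 0.23 rad.

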